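# Pile up slide mailers and weight them

### The job

Fold the rack's wire handle right down towards you, then slide every slide mailer up out of its slot and lay it flat, windows up, squarely on the pile in the blue tray. There is glass inside: feel each mailer down onto the pile, whose height nobody knows, without pressing hard, and never let one drop. When all are on, set the steel press weight on the middle of the pile by its knob, just as gently, and leave everything else on the bench where it is.

Things in the scene. Friction and masses are not known exactly. Their poses are not given: they have to be found in the camera images.
- rack: white rack, 206 x 86 mm, fixed to the bench, with 5 black slots in a row; origin at the centre of its underside, z up, x along the row, away from the robot. Slots at x = -64, -32, 0, 32, 64 mm, 40 mm deep, 10 mm wide; mailers in them lean 25 degrees from upright, top towards -x. Slot walls reach 50 mm above the bench, the rack's side walls (y = +-33 mm) 33 mm.
- bail (a joint): wire carrying handle of the rack (rad); hinge line along the rack's y at x = -12 mm, 25 mm above the bench; 116 mm from hinge to cross bar. 0 = straight up over the mailers, positive = swung down towards the rack's -x (robot's side), stop at 1.5 (almost level in front of the rack). Stays where it is left; about 1.5 N at the bar moves it; the bar clears all mailers.
- bail_grip (a point): middle of the bail's cross bar: black sleeve 11 mm thick, 60 mm long, along the rack's y, wire arms at y = +-41 mm
- tray_mid (a point): centre of the floor (4 mm above the bench) of a blue tray, 160 x 128 mm, 14 mm rim, fixed; z up, x along its long side, away from the robot. In its middle, square with it, is a neat firm pile of slide mailers (90 mm along x, 58 mm along y) that does not slide. The pile's height is not known: its top is 28 to 60 mm above the bench and must be felt.
- weight_knob (a point): centre of the knob of a press weight: black upright knob of 24 mm diameter, 26 mm high (its middle 31 mm above the weight's underside, its lower edge 18 mm), on a steel plate 80 x 50 x 12 mm (x along the 80 mm), about 0.4 kg, loose on the bench
- mailer0_mid (a point): centre of a closed flat plastic slide mailer, 90 x 58 x 8 mm, about 45 g, white; x along the 90 mm (pointing down in the slot), y along the 58 mm, z out of the face with the two clear windows. At the start it stands in slot 1 of the rack counted from the robot's side, about 50 mm of it standing out. It may be absent.
- mailer1_mid (a point): centre of a closed flat plastic slide mailer, 90 x 58 x 8 mm, about 45 g, white; x along the 90 mm (pointing down in the slot), y along the 58 mm, z out of the face with the two clear windows. At the start it stands in slot 2 of the rack counted from the robot's side, about 50 mm of it standing out. It may be absent.
- mailer2_mid (a point): centre of a closed flat plastic slide mailer, 90 x 58 x 8 mm, about 45 g, pale blue; x along the 90 mm (pointing down in the slot), y along the 58 mm, z out of the face with the two clear windows. At the start it stands in slot 3 of the rack counted from the robot's side, about 50 mm of it standing out. It may be absent.
- mailer3_mid (a point): centre of a closed flat plastic slide mailer, 90 x 58 x 8 mm, about 45 g, white; x along the 90 mm (pointing down in the slot), y along the 58 mm, z out of the face with the two clear windows. At the start it stands in slot 4 of the rack counted from the robot's side, about 50 mm of it standing out. It may be absent.
- mailer4_mid (a point): centre of a closed flat plastic slide mailer, 90 x 58 x 8 mm, about 45 g, pale blue; x along the 90 mm (pointing down in the slot), y along the 58 mm, z out of the face with the two clear windows. At the start it stands in slot 5 of the rack counted from the robot's side, about 50 mm of it standing out. It may be absent.
- stain_jar: round glass jar with purple stain, 52 mm across, 75 mm high; bystander, origin at the centre of its underside; leave it alone
- cassette_a: orange tissue cassette 40 x 28 x 7 mm; bystander, origin at the centre of its underside; leave it alone
- cassette_b: yellow tissue cassette 40 x 28 x 7 mm; bystander, origin at the centre of its underside; leave it alone
- marker: marker pen, 130 mm long, lying; bystander, origin at the centre of its underside; leave it alone
- dye_bottle: amber bottle, 44 mm across, 85 mm high; bystander, origin at the centre of its underside; leave it alone
- pump_bottle: white pump bottle, 68 mm across, 190 mm high; bystander, origin at the centre of its underside; leave it alone
- slide_box: green slide box 100 x 85 x 34 mm; bystander, origin at the centre of its underside; leave it alone
There are look-alikes about, which are no part of the job. Leave any black look-alike of the part that bears mailer3_mid alone. What is shaped like the rack but orange is not meant.

How it is judged:
On the way:
1. the rack's wire handle is folded down to its stop (value of joint bail above 1.3 rad), for 0.2 s.
At the end, for the whole second after the job is handed in: bail folded (over 1.3 rad); each mailer present lies flat (0.12 rad), windows up, centre within 15 mm of the pile's, long side within 0.2 rad of the tray's; the weight stands level on top of them all, its knob within 18 mm of the pile's centre; all at rest (value of joint bail above 1.3 rad and horizontal distance between each of mailer0_mid, mailer1_mid, mailer2_mid, mailer3_mid, mailer4_mid and tray_mid below 0.015 m and angle between each of mailer0_mid, mailer1_mid, mailer2_mid, mailer3_mid, mailer4_mid, weight_knob's own z axis and vertical below 0.12 rad and angle between the x axis of each of mailer0_mid, mailer1_mid, mailer2_mid, mailer3_mid, mailer4_mid and the x axis of tray_mid, either way round below 0.2 rad and linear speed of each of mailer0, mailer1, mailer2, mailer3, mailer4, weight below 0.02 m/s and z of weight_knob in the frame of mailer0_mid above 0.02 m and z of weight_knob in the frame of mailer1_mid above 0.02 m and z of weight_knob in the frame of mailer2_mid above 0.02 m and z of weight_knob in the frame of mailer3_mid above 0.02 m and z of weight_knob in the frame of mailer4_mid above 0.02 m and horizontal distance between weight_knob and tray_mid below 0.018 m and height (world z) of weight_knob above 0.055 m); the robot touches nothing.
It fails at once if a mailer is dropped (it falls faster than 0.4 m/s, that is from more than about 8 mm, with no finger on it) ((linear speed of mailer0 above 0.4 m/s and contact force between the fingers and mailer0 below 0.05 N) or (linear speed of mailer1 above 0.4 m/s and contact force between the fingers and mailer1 below 0.05 N) or (linear speed of mailer2 above 0.4 m/s and contact force between the fingers and mailer2 below 0.05 N) or (linear speed of mailer3 above 0.4 m/s and contact force between the fingers and mailer3 below 0.05 N) or (linear speed of mailer4 above 0.4 m/s and contact force between the fingers and mailer4 below 0.05 N)).
It fails at once if a held mailer or the held weight is pressed onto the pile with more than 70 N (contact force between tray and anything else above 70 N and (contact force between the fingers and mailer0 above 0.5 N or contact force between the fingers and mailer1 above 0.5 N or contact force between the fingers and mailer2 above 0.5 N or contact force between the fingers and mailer3 above 0.5 N or contact force between the fingers and mailer4 above 0.5 N or contact force between the fingers and weight above 0.5 N)).
It fails at once if the weight is let fall from the fingers (faster than 0.4 m/s, no finger on it) (linear speed of weight above 0.4 m/s and contact force between the fingers and weight below 0.05 N and distance between the grasp point and weight_knob below 0.12 m).
It fails at once if a bystander is moved by more than 40 mm (distance of any of stain_jar, cassette_a, cassette_b, marker, dye_bottle, pump_bottle, slide_box from where it was at the start of the episode above 0.04 m).
Of mailer0, mailer1, mailer2, mailer3, mailer4 only 3 to 5 are there at a start; the rules pass over those that are not, and their reading is None.
At some moment in a run one of weight may be knocked a few centimetres aside while the robot is not near it.
It also fails if it takes over 210 s, if anything falls off the work surface, if the arm or the gripper's body presses on something with over 40 N, if the wrist force passes 120 N, or if a joint passes its speed limit or range.

### The arm

A 6-joint arm with a two-finger parallel gripper is mounted at the origin on the work surface. World frame = base frame: x ahead of the robot, y to its left, z up, the work surface at z = 0. Lengths are in m, angles in rad, forces in N, time in s.
With the tool pointing down it reaches from about 0.3 to 0.875 m from the base axis. Payload 6.4 kg.
Tool frame: the origin (TCP) lies at the very end of the fingers, on their centre line; the grasp point (between the pads) lies 19 mm behind it (env.pinch_z is the distance from the TCP to the grasp point, in m); y points along the fingers, x is the direction in which the jaws open and shut, and the axes are right-handed (so a half turn about y gives the same grasp; the last joint's range is limited). The gripper opens to 88 mm and grips with 3 to 60 N. Pads are 18 mm wide; open, the fingers measure 123 mm over their backs; the gripper's body (75 mm by 187 mm) begins 45 mm behind the grasp point.
Start: joints at [-1.486, 0.181, 1.607, -0, 1.354, -0.206], TCP at [0.165, -0.551, 0.239] pointing down, gripper open.
Joint ranges: [-2.99, 2.99], [-0.89, 2.07], [0.3, 2.58], [-1.14, 4.28], [0, 2.63], [-3.12, 3.12]. Speed limits (rad/s): [2.57, 2.57, 3.01, 3.14, 3.14, 3.14].

### API

Orientations are given as a 3x3 rotation matrix whose columns are the frame's x, y, z axes.
In Python, from cell import env, eyes gives the robot as it stands. The module is installed in compiled form; this text tells all that it offers.
- The arm moves only by the tool apply_moves, never from a script. Its argument "moves" is a list of rows, each a list of 2 entries, a list of its own where there are three numbers: the shift along the tool's x, y, z in units of 150 mm (1.0 is 150 mm), then the turn, a rotation vector about the tool's x, y, z in units of 6 degrees (1.0 is 6 degrees). A call has 1 to 8 rows; each row shifts and turns the commanded pose from where the row before left it, along the tool's axes as they then stand; what a row does not reach is not made up. A row lasts 1/10 s, in which the tool goes at most 50 mm and 8.59 degrees, less where a joint would pass 70% of its speed; a pose out of reach is approached as far as the arm can. A call with a number of a shift or a turn outside -1 to 1 is refused whole. A call with a gripper value outside its range is refused whole. "grip" is the opening, from 0 (shut) to 1 (fully open), set as the call begins (left out, the last holds). The fingers move at their own pace and stop on an object; "grip_force" is the grip in N (left out, the last holds). Time passes only in rows, so rows that do not move let the fingers close. It gives the time, the measured TCP pose, the force and the opening at its end, in the units of the state.
- env.sense(): the state, without advancing time (a new reading comes with each control period).
- eyes.read_camera(name): name is "scene" or "top"; returns the picture (400x640x3 uint8, red, green, blue); there is no depth.
- eyes.get_calibration(name): a dict with "fx", "fy", "cx", "cy" (pixels), "R" (3x3) and "t" (3): a world point X has camera coordinates R X + t. Camera axes: x right, y down, z forward; pixel columns grow to the right and rows downward; lengths in m; the calibration is good to about 2 mm. A picture is of the moment at which its call begins. get_calibration takes no time and is no camera call.
- env.sign_off(): hands the job in, once; it reports no verdict.
The state is a dict: "time": time; "joints": joint angles; "qvel": joint speeds; "joint_torque": joint torques, N m; "position": TCP position; "orientation": TCP orientation; "contact_force": force on the tool from outside, world axes, zero at the start; "moment": the same for the moment, N m; "grip_width": finger opening in m.
Only numpy, scipy, OpenCV 4.12 (cv2) and the standard library are available. Lean on these libraries where they do the work, as an engineer would, in place of code of your own. Each camera call takes 0.05 s, during which the arm holds its last target.

## Working session

There is one attempt and no reset: what is moved stays moved. The work goes in short steps, Python scripts to look and compute and a tool call to move; the robot and the scene stay as the last step left them, time stands still between calls to the robot, and variables do not carry over. Pictures are saved under pics/ and viewed, and the job is handed in when it is done.

Besides the shell and the picture viewer there is one more tool, called after "Emit:" by a JSON object that holds its "name" and its "arguments". apply_moves: Moves the arm, as the interface text tells. Shifts and turns lie within -1 to 1; 1 stands for 150 mm of shift or 6 degrees of turn. Its arguments: {"type":"object","properties":{"moves":{"type":"array"},"grip":{"type":"number"},"grip_force":{"type":"number"}},"required":["moves"]}

```bash
mkdir -p pics; ls; python3 - <<'E'
from cell import env, eyes
import cv2, numpy as np
print(env.sense(), env.pinch_z)
for n in ("scene","top"):
    im=eyes.read_camera(n); cv2.imwrite(f"pics/{n}0.png",im[:,:,::-1]); c=eyes.get_calibration(n)
    print(n,c, "campos",-np.array(c["R"]).T@np.array(c["t"]))
E
```

```text
pics
{'time': 0.0, 'joints': array([-1.48629903e+00,  1.81518476e-01,  1.60799643e+00,  9.45141172e-06,
        1.35382768e+00, -2.06317276e-01]), 'qvel': array([ 0.00060788,  0.00013647,  0.00023627, -0.00018438, -0.00086094,
        0.0003388 ]), 'joint_torque': array([ 4.15714108e-03, -4.33854067e+01, -3.41853476e+01,  7.05368374e-02,
        3.84501368e-02, -1.31462771e-04]), 'position': array([ 0.16483478, -0.55030309,  0.23782844]), 'orientation': array([[ 2.86730613e-01, -1.38491933e-04,  9.58011240e-01],
       [-9.58009722e-01,  1.74446987e-03,  2.86730411e-01],
       [-1.71093159e-03, -9.99998469e-01,  3.67516297e-04]]), 'contact_force': array([-1.11823424,  0.37426663,  0.16090593]), 'moment': array([-0.02000099, -0.0234348 , -0.00111847]), 'grip_width': 0.08834645622839599} 0.0187
scene {'fx': 456.93414996473297, 'fy': 456.93414996473297, 'cx': 319.46999488466747, 'cy': 198.98006724075324, 'R': array([[ 0.44855875,  0.8934471 ,  0.02339492],
       [ 0.58702736, -0.27477936, -0.76150849],
       [-0.67393911,  0.35531476, -0.64773258]]), 't': array([-0.17749495, -0.24733389,  1.65932318])} campos [ 1.34309146 -0.49896192  0.8906033 ]
top {'fx': 365.6976579479402, 'fy': 365.6976579479402, 'cx': 316.785821441312, 'cy': 199.73956752186476, 'R': array([[-0.03306724, -0.9994518 , -0.00163266],
       [-0.97710674,  0.03267137, -0.21022607],
       [ 0.21016417, -0.00535631, -0.97765144]]), 't': array([-0.05441325,  0.54137651,  1.10156712])} campos [ 0.2956734  -0.06617059  1.1906713 ]
```

View pics/scene0.png

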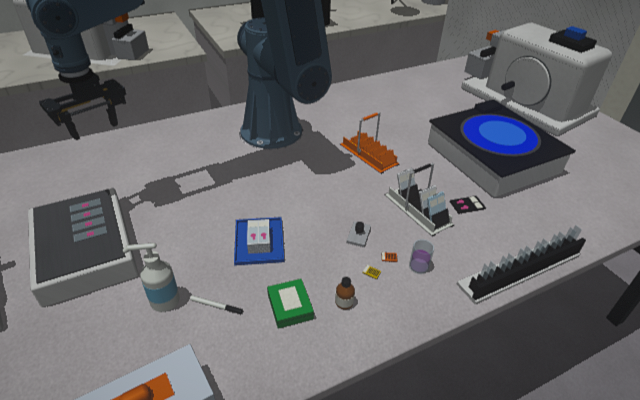

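View pics/top0.png

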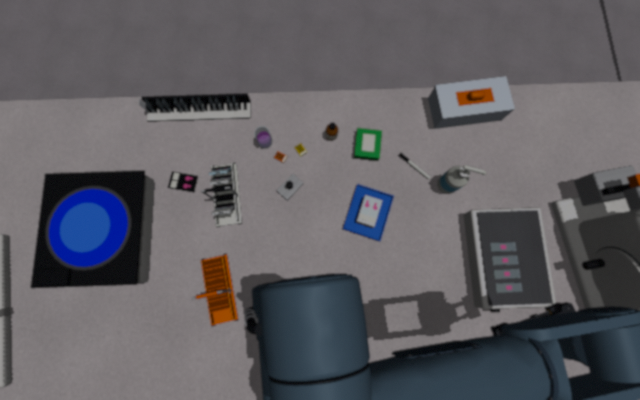

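The scene view shows the white rack at (420,200) with its bail up. The orange rack look-alike is at (370,150), the black mailer look-alike at (467,204), the blue tray with its pile at (259,240) and the weight at (359,233). In the top view they sit at (226,193), (217,290), (183,181), (368,212) and (290,186). Next I'll take close crops.

```bash
python3 - <<'E'
import cv2
a=cv2.imread("pics/scene0.png"); b=cv2.imread("pics/top0.png")
cv2.imwrite("pics/c1.png",cv2.resize(a[150:250,340:490],None,fx=5,fy=5,interpolation=cv2.INTER_CUBIC))
cv2.imwrite("pics/c2.png",cv2.resize(b[150:240,195:315],None,fx=6,fy=6,interpolation=cv2.INTER_CUBIC))
cv2.imwrite("pics/c3.png",cv2.resize(b[170:250,330:410],None,fx=6,fy=6,interpolation=cv2.INTER_CUBIC))
E
```

```text
(no output)
```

View pics/c1.png

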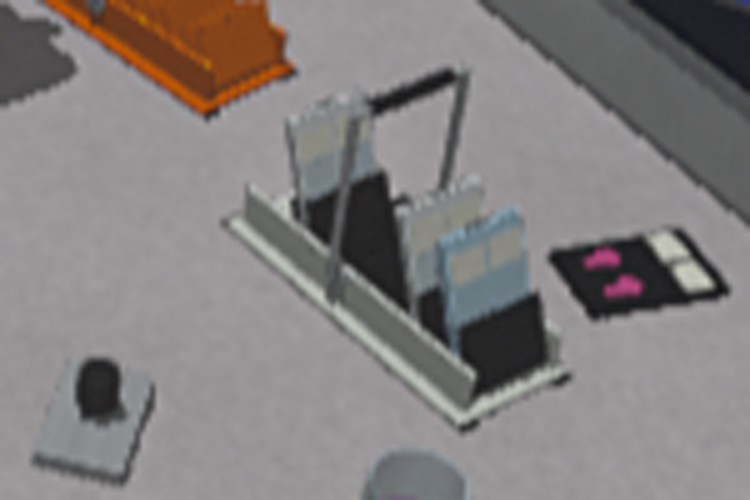

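View pics/c2.png

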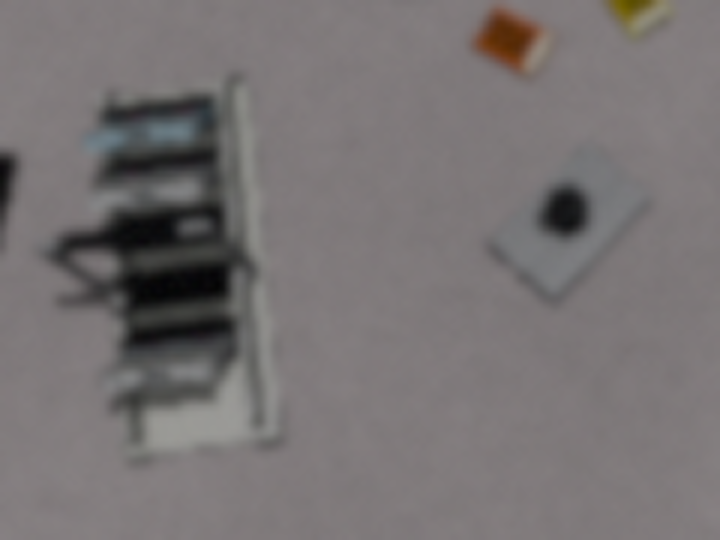

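View pics/c3.png

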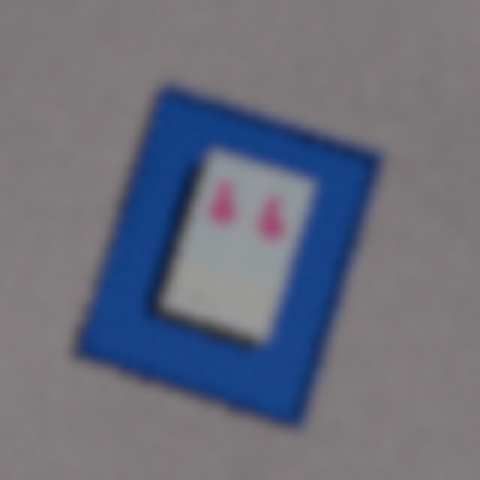

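Before the first reach, the candidates are:
- **Rack:** the white rack at scene (420,200) / top (226,193) is the one I want. The orange one at scene (370,150) / top (217,290) and the black array at scene (520,265) / top (198,108) are look-alikes.
- **Mailers:** the three in the rack are white in slot 1 at scene (406,176), white in slot 4 at (428,197) and pale blue in slot 5 at (437,203). Slots 2 and 3 are empty. The black flat one at scene (467,204) is a look-alike to leave alone.
- **Weight:** steel plate with black knob at scene (359,228) / top (289,185).

The windows face +x and up. The close crops confirm these choices.

```bash
cat > h.py <<'E'
from cell import env, eyes
import cv2, numpy as np
from scipy.optimize import least_squares
from scipy.spatial.transform import Rotation as Ro
C={n:eyes.get_calibration(n) for n in("scene","top")}
def proj(n,X):
    c=C[n];p=np.asarray(X)@np.array(c["R"]).T+c["t"];return np.stack([c["fx"]*p[...,0]/p[...,2]+c["cx"],c["fy"]*p[...,1]/p[...,2]+c["cy"]],-1)
def ray(n,u,z):
    c=C[n];R=np.array(c["R"]);o=-R.T@c["t"];d=R.T@np.array([(u[0]-c["cx"])/c["fx"],(u[1]-c["cy"])/c["fy"],1]);return o+d*(z-o[2])/d[2]
def tri(us,ut):
    f=lambda X:np.concatenate([proj("scene",X)-us,proj("top",X)-ut]);r=least_squares(f,[.4,.1,.05]);return r.x,np.abs(r.fun).max()
def planar(obs,x0):
    # obs: list (cam,local xyz,pixel) ; pose x,y,yaw
    def f(p):
        c,s=np.cos(p[2]),np.sin(p[2]);return np.concatenate([proj(n,np.array([p[0]+c*l[0]-s*l[1],p[1]+s*l[0]+c*l[1],l[2]]))-u for n,l,u in obs])
    r=least_squares(f,x0,loss="soft_l1");return r.x,np.round(r.fun.reshape(-1,2),1).tolist()
def snap(name,boxes=None):
    for n in("scene","top"):
        im=eyes.read_camera(n)[:,:,::-1];cv2.imwrite(f"pics/{name}_{n}.png",im)
E
python3 - <<'E'
from h import *
s1=lambda u,v:np.array([(u+.5)/5-.5+340,(v+.5)/5-.5+150]); t2=lambda u,v:np.array([(u+.5)/6-.5+195,(v+.5)/6-.5+150]); t3=lambda u,v:np.array([(u+.5)/6-.5+330,(v+.5)/6-.5+170])
# rack: which local corners
for n,u in(("scene",s1(227,222)),("scene",s1(465,428)),("scene",s1(568,375)),("top",t2(280,440)),("top",t2(133,460)),("top",t2(240,75))): print(n,ray(n,u,.0).round(3))
obs=[("scene",(-.103,-.043,.002),s1(227,222)),("scene",(.103,-.043,.002),s1(465,428)),("scene",(.103,.043,.002),s1(568,375)),
("top",(-.103,-.043,.002),t2(280,440)),("top",(-.103,.043,.002),t2(133,460)),("top",(.103,-.043,.002),t2(240,75))]
print("rack",planar(obs,[.45,.25,0]))
# bail bar ends
print("bar mid",tri((s1(372,107)+s1(455,76))/2,(t2(50,250)+t2(60,300))/2))
# tray outer
T=[t3(168,85),t3(382,157),t3(300,428),t3(78,352)]
obs=[("top",(.08,.064,.014),T[0]),("top",(.08,-.064,.014),T[1]),("top",(-.08,-.064,.014),T[2]),("top",(-.08,.064,.014),T[3])]
print("tray",planar(obs,[.4,-.1,0]))
P=[t3(208,147),t3(318,182),t3(268,347),t3(158,310)]
for z in(.03,.04,.05,.06):
    q=[ray("top",p,z) for p in P];print(z,np.mean(q,0).round(4),np.linalg.norm(q[0]-q[1]),np.linalg.norm(q[1]-q[2]))
print("knob",tri(s1(97,385),t2(564,211)))
a=cv2.imread("pics/scene0.png")
cv2.imwrite("pics/c4.png",cv2.resize(a[205:285,220:300],None,fx=7,fy=7,interpolation=cv2.INTER_CUBIC))
E
```

```text
scene [0.481 0.182 0.   ]
scene [0.688 0.205 0.   ]
scene [ 0.679  0.285 -0.   ]
top [0.482 0.178 0.   ]
top [0.474 0.258 0.   ]
top [0.692 0.203 0.   ]
rack (array([0.58166305, 0.2319363 , 0.11931106]), [[-0.6, 0.7], [-0.6, -0.0], [0.8, -0.8], [0.2, -0.8], [-1.4, -0.2], [0.3, 0.7]])
bar mid (array([0.54549915, 0.25884878, 0.12138853]), np.float64(2.6650087439117556))
tray (array([ 0.50263874, -0.23949826, -0.36732446]), [[-0.4, -0.5], [0.9, -0.2], [0.3, 0.5], [-0.6, 0.2]])
0.03 [ 0.5039 -0.2405  0.03  ] 0.06207612894336855 0.09469010784328276
0.04 [ 0.5021 -0.239   0.04  ] 0.06154129940934979 0.09387428593047951
0.05 [ 0.5003 -0.2375  0.05  ] 0.061006469875331155 0.0930584640176762
0.06 [ 0.4985 -0.236   0.06  ] 0.06047164034131244 0.0922426421048728
knob (array([0.59810388, 0.0179539 , 0.03118403]), np.float64(0.03117631748500571))
```

View pics/c4.png

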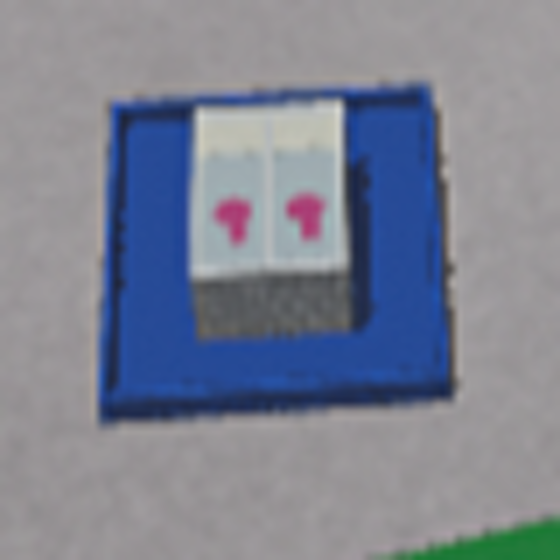

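The tray crop shows the pile top with corners at about (196,103), (343,98), (352,268) and (192,275) in crop pixels. I'll triangulate the pile top and place the mailers and bar.

```bash
python3 - <<'E'
from h import *
s4=lambda u,v:np.array([(u+.5)/7-.5+220,(v+.5)/7-.5+205]);t3=lambda u,v:np.array([(u+.5)/6-.5+330,(v+.5)/6-.5+170])
S=[s4(192,275),s4(352,268),s4(343,98),s4(196,103)] # order? scene left=-y? 
P=[t3(318,182),t3(208,147),t3(158,310),t3(268,347)]
for a,b in zip(S,P): print(tri(a,b))
print(tri(np.mean(S,0),np.mean(P,0)))
# predicted bar and mailer tops
R=np.array([.5817,.2319,0]);M=Ro.from_euler('z',.1193).as_matrix()
W=lambda l:R+M@np.array(l)
for l in [(-.012,.03,.141),(-.012,-.03,.141)]: print("bar",W(l).round(3),proj("scene",W(l)).round(1),proj("top",W(l)).round(1))
for i in(0,3,4):
  for dx in (0,):
    sx=-.064+.032*i
    for y in(.029,-.029):
      l=(sx+dx-.05*np.sin(np.radians(25)),y,.05+.05*np.cos(np.radians(25)))
      print(i,proj("scene",W(l)).round(1),proj("top",W(l)).round(1))
      
E
```

```text
(array([ 0.53643447, -0.28168004,  0.03924114]), np.float64(0.7891706504042872))
(array([ 0.55735282, -0.22592127,  0.03770184]), np.float64(0.2030661833996419))
(array([ 0.46963082, -0.19431698,  0.03697761]), np.float64(0.1469154380429245))
(array([ 0.44854652, -0.24894561,  0.03830833]), np.float64(0.8614342166093252))
(array([ 0.50289805, -0.23785241,  0.03668271]), np.float64(0.503809399091665))
bar [0.566 0.26  0.141] [431.1 165.5] [204.  188.6]
bar [0.573 0.201 0.141] [415.1 172.3] [224.2 185.6]
0 [410.6 165.6] [211.  215.2]
0 [395.7 171.8] [230.  212.4]
3 [433.6 182.7] [208.2 185. ]
3 [418.4 189.5] [226.8 182.2]
4 [441.7 188.7] [207.2 175.1]
4 [426.5 195.8] [225.8 172.4]
```

```bash
cat >> h.py <<'E'
RK=np.array([.5817,.2319,0]);RM=Ro.from_euler('z',.1193).as_matrix()
TR=np.array([.5027,-.2385,0]);TY=-.362;TM=Ro.from_euler('z',TY).as_matrix()
def tool(M,a):
    """tool orientation in frame M: jaw x = -y of frame, fingers point at angle a deg in frame's xz plane (-90 = down, -45 forward-down)"""
    a=np.radians(a);y=np.array([np.cos(a),0,np.sin(a)]);x=np.array([0,-1,0]);return M@np.stack([x,y,np.cross(x,y)],1)
def rows(goals,p=None,O=None,dmax=.045,amax=5.8):
    """goals: list of (pos,R). prints rows"""
    s=env.sense();p=s["position"] if p is None else p;O=s["orientation"] if O is None else O
    out=[]
    for gp,gR in goals:
        rv=Ro.from_matrix(O.T@gR).as_rotvec();n=int(max(1,np.ceil(np.linalg.norm(gp-p)/dmax),np.ceil(np.abs(np.degrees(rv)).max()/amax)))
        p0=p.copy();O0=O.copy()
        for k in range(1,n+1):
            tp=p0+(gp-p0)*k/n;tR=O0@Ro.from_rotvec(rv*k/n).as_matrix()
            sh=np.round(O.T@(tp-p)/.15,3);tu=np.round(np.degrees(Ro.from_matrix(O.T@tR).as_rotvec())/6,2)
            out.append([sh.tolist(),tu.tolist()]);p=p+O@(sh*.15);O=O@Ro.from_rotvec(np.radians(tu*6)).as_matrix()
    for i in range(0,len(out),8): print("[",", ".join(f"[[{','.join(f'{v:g}' for v in r[0])}],[{','.join(f'{v:g}' for v in r[1])}]]" for r in out[i:i+8]),"]")
    return p,O
def st():
    s=env.sense();print("t",round(s["time"],2),"p",s["position"].round(4),"F",s["contact_force"].round(1),"w",round(s["grip_width"],4),"q",s["joints"].round(2),"\n O",s["orientation"].round(3).tolist());return s
def rk(x,y,z):return RK+RM@np.array([x,y,z])
def tr(x,y,z):return TR+TM@np.array([x,y,z])
E
python3 - <<'E'
from h import *
s1=lambda u,v:np.array([(u+.5)/5-.5+340,(v+.5)/5-.5+150])
s,c=np.sin(np.radians(25)),np.cos(np.radians(25))
for i,a,b in((0,(288,118),(368,95)),(3,(400,205),(485,180)),(4,(440,240),(525,210))):
    f=lambda d:np.concatenate([proj("scene",rk(-.064+.032*i+d[0]-.05*s+.004*c,d[1]+yy,.05+.05*c+.004*s))-s1(*u) for yy,u in((-.029,a),(.029,b))])
    print(i,least_squares(f,[0,0]).x,least_squares(f,[0,0]).fun.round(1))
rows([(rk(.018,0,.25),tool(RM,-90)),(rk(.018,0,.14),tool(RM,-90))])
E
```

```text
0 [ 0.0092764  -0.00387434] [ 0.5  0.8 -0.5 -0.9]
3 [ 0.00743923 -0.0029339 ] [ 0.9  1.  -0.9 -1. ]
4 [ 0.00795895 -0.00414363] [ 0.8  0.6 -0.8 -0.6]
[ [[-0.209,-0.004,0.214],[-0,0.08,-0]], [[-0.211,-0.003,0.212],[-0,0.08,-0]], [[-0.212,-0.004,0.21],[-0,0.09,-0]], [[-0.215,-0.004,0.208],[-0,0.08,-0]], [[-0.216,-0.003,0.207],[-0,0.08,-0]], [[-0.218,-0.004,0.204],[-0,0.08,-0]], [[-0.219,-0.003,0.203],[-0,0.08,-0.01]], [[-0.222,-0.004,0.201],[-0,0.09,0]] ]
[ [[-0.223,-0.004,0.199],[-0,0.08,0]], [[-0.225,-0.004,0.197],[-0,0.08,0]], [[-0.226,-0.004,0.195],[-0,0.08,0]], [[-0.228,-0.004,0.193],[-0,0.08,0]], [[-0.23,-0.004,0.192],[-0,0.08,0]], [[-0.232,-0.004,0.189],[-0,0.09,-0]], [[-0.233,-0.003,0.187],[-0,0.08,-0]], [[-0.234,-0.004,0.185],[-0,0.08,-0]] ]
[ [[-0.237,-0.004,0.183],[-0,0.08,-0]], [[-0.237,-0.004,0.182],[-0,0.08,-0]], [[-0.24,-0.004,0.179],[-0,0.09,-0]], [[-0.24,-0.004,0.177],[-0,0.08,-0.01]], [[-0,0.245,-0],[-0,-0,0]], [[-0.001,0.244,-0],[-0,-0,0]], [[0,0.245,-0],[-0,-0,0]] ]
```

Emit:
{"name": "apply_moves", "arguments": {"moves": [[[0,0,0],[0,0.83,0]],[[0,0,0],[0,0.83,0]],[[-0.2,0,0.2],[0,0,0]],[[-0.23,0,0.2],[0,0,0]],[[-0.23,0,0.2],[0,0,0]],[[-0.23,0,0.2],[0,0,0]],[[-0.23,0,0.2],[0,0,0]],[[-0.23,0,0.2],[0,0,0]]], "grip": 0}}

```text
time: 0.9
position: [0.3206, -0.3269, 0.2385]
orientation: [[0.116, -0.0, 0.993], [-0.993, 0.0, 0.116], [-0.0, -1.0, 0.0]]
contact_force: [0.7, -0.3, 1.0]
grip_width: 0.0263
```

```bash
python3 - <<'E'
from h import *
st()
rows([(rk(.018,0,.25),tool(RM,-90)),(rk(.018,0,.14),tool(RM,-90))])
E
```

```text
t 0.9 p [ 0.3206 -0.3269  0.2385] F [ 0.7 -0.3  1. ] w 0.0263 q [-1.06 -0.09  1.89  0.    1.34  0.4 ] 
 O [[0.116, -0.0, 0.993], [-0.993, 0.0, 0.116], [-0.0, -1.0, 0.0]]
[ [[-0.25,-0.005,0.163],[-0,-0,-0]], [[-0.25,-0.006,0.163],[-0,-0,-0]], [[-0.25,-0.005,0.163],[-0,-0.01,-0]], [[-0.249,-0.006,0.163],[-0,0,-0]], [[-0.25,-0.005,0.164],[-0,0,-0]], [[-0.25,-0.005,0.163],[-0,-0,-0]], [[-0.249,-0.006,0.163],[-0,-0,-0]], [[-0.25,-0.005,0.163],[-0,-0.01,-0]] ]
[ [[-0.25,-0.006,0.164],[-0,0,-0]], [[-0.249,-0.005,0.163],[-0,0,-0]], [[-0.25,-0.005,0.164],[-0,-0,-0]], [[-0.249,-0.006,0.163],[-0,-0,-0]], [[-0.25,-0.005,0.164],[-0,-0,-0]], [[-0.249,-0.006,0.163],[-0,-0.01,-0]], [[-0,0.245,0],[-0,0,-0]], [[-0,0.244,0],[-0,0,-0]] ]
[ [[-0,0.245,0],[-0,0,-0]] ]
```

Emit:
{"name": "apply_moves", "arguments": {"moves": [[[-0.25,-0.005,0.163],[0,0,0]],[[-0.25,-0.005,0.163],[0,0,0]],[[-0.25,-0.005,0.163],[0,0,0]],[[-0.25,-0.005,0.163],[0,0,0]],[[-0.25,-0.005,0.163],[0,0,0]],[[-0.25,-0.005,0.163],[0,0,0]],[[-0.25,-0.005,0.163],[0,0,0]],[[-0.25,-0.005,0.163],[0,0,0]]]}}

```text
time: 1.7
position: [0.4796, -0.006, 0.2446]
orientation: [[0.117, -0.0, 0.993], [-0.993, -0.0, 0.117], [0.0, -1.0, -0.0]]
contact_force: [0.5, -0.8, -0.3]
grip_width: 0.0003
```

Emit:
{"name": "apply_moves", "arguments": {"moves": [[[-0.25,-0.005,0.163],[0,0,0]],[[-0.25,-0.005,0.163],[0,0,0]],[[-0.25,-0.005,0.163],[0,0,0]],[[-0.25,-0.005,0.163],[0,0,0]],[[-0.25,-0.005,0.163],[0,0,0]],[[-0.25,-0.005,0.163],[0,0,0]],[[0,0.2,0],[0,0,0]]]}}

```text
time: 2.4
position: [0.6025, 0.2378, 0.223]
orientation: [[0.121, 0.009, 0.993], [-0.993, 0.003, 0.121], [-0.002, -1.0, 0.01]]
contact_force: [0.3, -0.7, -0.3]
grip_width: 0.0002
```

```bash
python3 - <<'E'
from h import *
st();snap("b1")
a=cv2.imread("pics/b1_scene.png")[110:250,330:490];b=cv2.imread("pics/b1_top.png")[130:240,170:300]
cv2.imwrite("pics/b1.png",np.hstack([cv2.resize(a,None,fx=2.5,fy=2.5,interpolation=2),cv2.resize(b,(390,350),interpolation=2)]))
E
```

```text
t 2.4 p [0.6025 0.2378 0.223 ] F [ 0.3 -0.7 -0.3] w 0.0002 q [0.19 0.35 1.44 0.   1.35 1.64] 
 O [[0.121, 0.009, 0.993], [-0.993, 0.003, 0.121], [-0.002, -1.0, 0.01]]
```

View pics/b1.png

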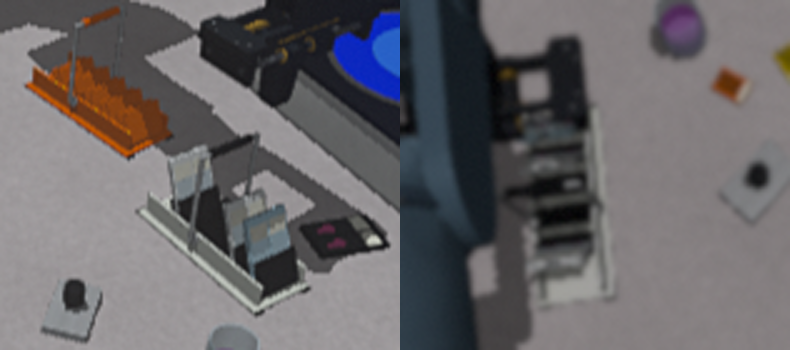

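```bash
python3 - <<'E'
from h import *
s=env.sense();p=s["position"];print(proj("scene",p),proj("top",p),proj("scene",p-s["orientation"][:,1]*.064))
a=cv2.imread("pics/b1_scene.png")[60:220,360:500]
cv2.imwrite("pics/b1b.png",cv2.resize(a,None,fx=4,fy=3.7,interpolation=2))
rows([(rk(.018,0,.142),tool(RM,-90))],dmax=.03)
E
```

```text
[434.79948154 151.58350892] [206.07278931 171.50681408] [439.67695715 130.79153933]
[ [[-0.001,0.16,0.009],[0.03,-0,0]], [[-0.001,0.161,0.009],[0.02,-0,0]], [[-0.001,0.16,0.009],[0.03,-0,0.01]] ]
```

View pics/b1b.png

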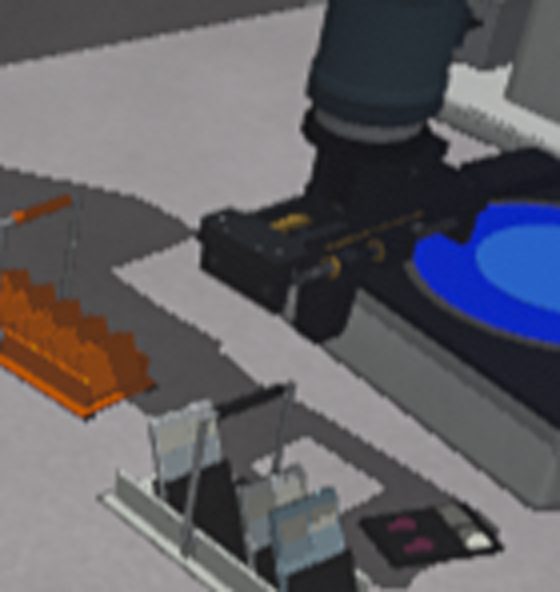

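Emit:
{"name": "apply_moves", "arguments": {"moves": [[[0,0.16,0.009],[0.03,0,0]],[[0,0.16,0.009],[0.03,0,0]],[[0,0.16,0.009],[0.03,0,0]],[[0,0.08,0],[0,0,0]]]}}

```text
time: 2.9
position: [0.6017, 0.2319, 0.1334]
orientation: [[0.116, 0.006, 0.993], [-0.993, 0.0, 0.116], [0.0, -1.0, 0.006]]
contact_force: [-0.6, 0.0, -0.4]
grip_width: 0.0005
```

```bash
python3 - <<'E'
from h import *
st()
# finger-centre path: bar angle f ; early finger on trailing side, later on top
g=[]
for f in np.radians([5,15,25,35,45,55,65,75,84,88]):
    bx,bz=-.012-.116*np.sin(f),.025+.116*np.cos(f)
    w=np.clip((np.degrees(f)-20)/40,0,1) # 0 side, 1 top
    fx=bx+(1-w)*.0145-w*.004; fz=bz+(1-w)*(-.003)+w*.0055
    if 0<w<1:
        fz=bz+.0055*np.sin(w*np.pi/2)-.003*(1-w)
    print(np.degrees(f).round(),round(fx,3),round(fz,3)); g.append((rk(fx,0,fz),tool(RM,-90)))
rows(g,dmax=.03)
E
```

```text
t 2.9 p [0.6017 0.2319 0.1334] F [-0.6  0.  -0.4] w 0.0005 q [ 0.18  0.43  1.51 -0.    1.19  1.64] 
 O [[0.116, 0.006, 0.993], [-0.993, 0.0, 0.116], [0.0, -1.0, 0.006]]
5.0 -0.008 0.138
15.0 -0.028 0.134
25.0 -0.049 0.129
35.0 -0.071 0.121
45.0 -0.091 0.11
55.0 -0.109 0.097
65.0 -0.121 0.08
75.0 -0.128 0.061
84.0 -0.131 0.043
88.0 -0.132 0.035
[ [[-0.015,-0.029,-0.183],[-0.05,-0.03,0]], [[-0,0.023,-0.133],[-0,-0,0]], [[-0,0.037,-0.142],[-0,-0,0]], [[-0,0.049,-0.147],[-0,-0,0]], [[-0,0.071,-0.135],[-0,-0,0]], [[-0,0.093,-0.117],[-0,-0,0]], [[-0,0.114,-0.083],[-0,-0,0]], [[-0,0.126,-0.046],[-0,-0,0]] ]
[ [[-0,0.12,-0.022],[-0,-0,0]], [[-0,0.053,-0.004],[-0,-0,0]] ]
```

Emit:
{"name": "apply_moves", "arguments": {"moves": [[[-0.015,-0.028,-0.09],[0,0,0]],[[0,0,-0.09],[0,0,0]],[[0,0.012,-0.067],[0,0,0]],[[0,0.012,-0.067],[0,0,0]],[[0,0.018,-0.071],[0,0,0]],[[0,0.018,-0.071],[0,0,0]],[[0,0.025,-0.074],[0,0,0]],[[0,0.025,-0.074],[0,0,0]]]}}

```text
time: 3.7
position: [0.512, 0.2246, 0.1217]
orientation: [[0.117, 0.009, 0.993], [-0.993, 0.001, 0.117], [0.0, -1.0, 0.009]]
contact_force: [1.1, 0.4, 0.2]
grip_width: 0.0006
```

Emit:
{"name": "apply_moves", "arguments": {"moves": [[[0,0.036,-0.068],[0,0,0]],[[0,0.036,-0.068],[0,0,0]],[[0,0.046,-0.058],[0,0,0]],[[0,0.046,-0.058],[0,0,0]],[[0,0.057,-0.042],[0,0,0]],[[0,0.057,-0.042],[0,0,0]]]}}

```text
time: 4.3
position: [0.4628, 0.2189, 0.0792]
orientation: [[0.117, 0.009, 0.993], [-0.993, 0.001, 0.117], [-0.0, -1.0, 0.009]]
contact_force: [1.4, 0.5, 0.8]
grip_width: 0.0002
```

```bash
python3 - <<'E'
from h import *
st();snap("b2")
a=cv2.imread("pics/b2_scene.png")[110:250,350:490]
cv2.imwrite("pics/b2.png",cv2.resize(a,None,fx=4,fy=4,interpolation=2))
rows([(rk(-.128,0,.061),tool(RM,-90)),(rk(-.131,0,.043),tool(RM,-90)),(rk(-.132,0,.036),tool(RM,-90))],dmax=.03)
E
```

```text
t 4.3 p [0.4628 0.2189 0.0792] F [1.4 0.5 0.8] w 0.0002 q [ 0.21  0.25  1.89 -0.    1.    1.66] 
 O [[0.117, 0.009, 0.993], [-0.993, 0.001, 0.117], [-0.0, -1.0, 0.009]]
[ [[0.008,0.114,-0.046],[-0.06,-0.02,0]], [[-0,0.12,-0.02],[0,-0,0]], [[-0,0.047,-0.007],[0,-0,0]] ]
```

View pics/b2.png

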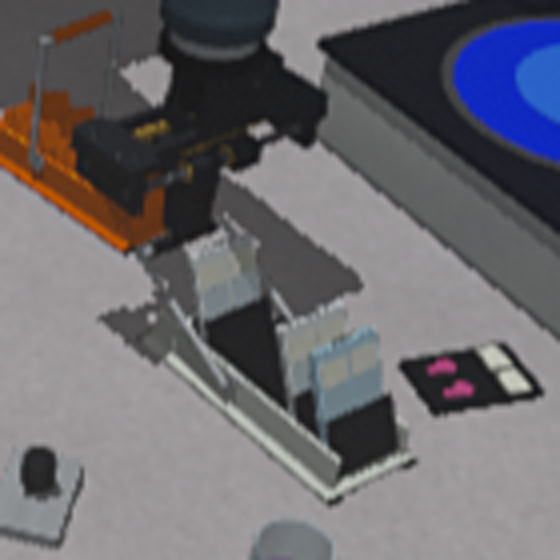

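The bail follows the finger down and is now at about 65°. I'll finish pressing it to its stop.

Emit:
{"name": "apply_moves", "arguments": {"moves": [[[0,0.057,-0.023],[0,0,0]],[[0,0.057,-0.023],[0,0,0]],[[0,0.06,-0.01],[0,0,0]],[[0,0.06,-0.01],[0,0,0]],[[0,0.025,-0.003],[0,0,0]],[[0,0.015,0],[0,0,0]]]}}

```text
time: 5.0
position: [0.4527, 0.2177, 0.0384]
orientation: [[0.117, 0.007, 0.993], [-0.993, 0.001, 0.117], [0.0, -1.0, 0.007]]
contact_force: [-8.8, -1.6, 19.4]
grip_width: 0.0007
```

```bash
python3 - <<'E'
from h import *
st()
E
```

```text
t 5.0 p [0.4527 0.2177 0.0384] F [-8.8 -1.6 19.4] w 0.0007 q [ 0.21  0.3   1.92 -0.    0.91  1.67] 
 O [[0.117, 0.007, 0.993], [-0.993, 0.001, 0.117], [0.0, -1.0, 0.007]]
```

The bail is against its stop, at 19 N. I'll lift off, open the jaws, and go to the slot 5 mailer.

Emit:
{"name": "apply_moves", "arguments": {"moves": [[[0,0,0],[0,0,0]],[[0,0,0],[0,0,0]],[[0,-0.05,0],[0,0,0]],[[0,-0.2,0],[0,0,0]],[[0,-0.3,0],[0,0,0]],[[0,-0.3,0],[0,0,0]],[[0,-0.3,0],[0,0,0]]]}}

```text
time: 5.7
position: [0.4518, 0.2176, 0.2135]
orientation: [[0.117, 0.01, 0.993], [-0.993, 0.001, 0.117], [-0.0, -1.0, 0.01]]
contact_force: [0.3, -0.1, 0.1]
grip_width: 0.0004
```

```bash
cat >> h.py <<'E'
S25,C25=np.sin(np.radians(25)),np.cos(np.radians(25))
def grasp(i,along=.027,past=.004,a=-110,dx=0,dz=0):
    sx=-.064+.032*i;ar=np.radians(a);d=np.array([np.cos(ar),0,np.sin(ar)])
    return np.array([sx+dx-along*S25,0,.05+dz+along*C25])+past*d, d
E
python3 - <<'E'
from h import *
st();snap("b3")
a=cv2.imread("pics/b3_scene.png")[150:250,360:480]
cv2.imwrite("pics/b3.png",cv2.resize(a,None,fx=6,fy=6,interpolation=2))
l,d=grasp(4);print(l)
pre=l-d*.08
rows([(rk(*pre),tool(RM,-110)),(rk(*l),tool(RM,-110))],dmax=.04)
E
```

```text
t 5.7 p [0.4518 0.2176 0.2135] F [ 0.3 -0.1  0.1] w 0.0004 q [ 0.21  0.03  1.82 -0.    1.28  1.67] 
 O [[0.117, 0.01, 0.993], [-0.993, 0.001, 0.117], [-0.0, -1.0, 0.01]]
[0.05122123 0.         0.07071154]
[ [[0.002,0.086,0.226],[-0.59,-0,-0]], [[0.001,0.073,0.23],[-0.6,-0.01,-0.01]], [[0.002,0.057,0.235],[-0.59,0,0]], [[0.002,0.043,0.238],[-0.59,-0,-0]], [[0.002,0.029,0.24],[-0.59,-0.01,-0]], [[0.002,0.013,0.241],[-0.6,0,-0.01]], [[-0,0.267,0],[0,0,0]], [[-0.001,0.266,0],[0,0,0]] ]
```

View pics/b3.png

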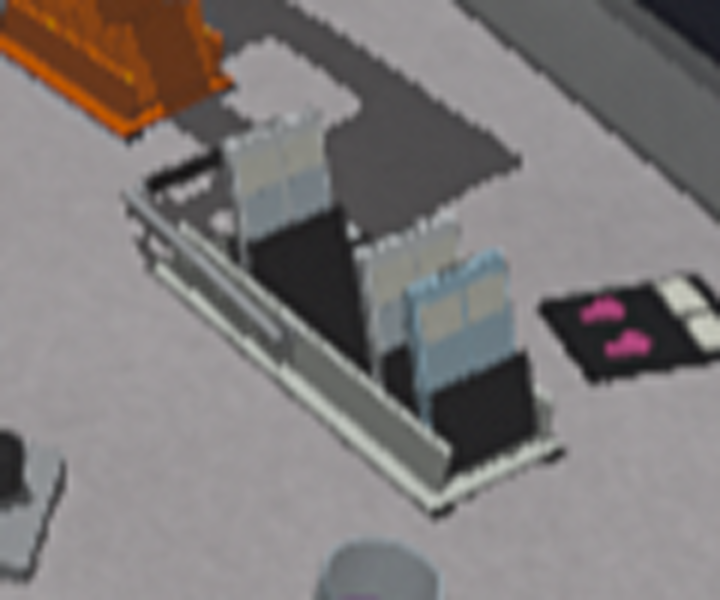

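The bail now lies flat in front of the rack and all three mailers still stand in place. The mailer tops sit about 4 mm lower than nominal, so I'll allow for that.

```bash
python3 - <<'E'
from h import *
l,d=grasp(4,along=.029,dx=.003,dz=-.0045);print(l)
rows([(rk(*(l-d*.08)),tool(RM,-110)),(rk(*l),tool(RM,-110))],dmax=.04)
E
```

```text
[0.05337599 0.         0.06802416]
[ [[0.002,0.089,0.228],[-0.59,-0,-0]], [[0.001,0.076,0.233],[-0.6,-0.01,-0.01]], [[0.002,0.06,0.237],[-0.59,0,0]], [[0.002,0.045,0.241],[-0.59,-0,-0]], [[0.002,0.031,0.243],[-0.59,-0.01,-0]], [[0.002,0.016,0.244],[-0.6,0,-0.01]], [[-0,0.266,0],[0,0,0]], [[-0.001,0.267,0.001],[0,0,0]] ]
```

Emit:
{"name": "apply_moves", "arguments": {"moves": [[[0.002,0.089,0.228],[-0.59,0,0]],[[0.001,0.076,0.233],[-0.6,-0.01,-0.01]],[[0.002,0.06,0.237],[-0.59,0,0]],[[0.002,0.045,0.241],[-0.59,0,0]],[[0.002,0.031,0.243],[-0.59,-0.01,0]],[[0.002,0.016,0.244],[-0.6,0,-0.01]],[[0,0,0],[0,0,0]],[[0,0,0],[0,0,0]]], "grip": 1, "grip_force": 15}}

```text
time: 6.6
position: [0.6554, 0.2397, 0.1281]
orientation: [[0.119, -0.358, 0.926], [-0.993, -0.045, 0.11], [0.002, -0.933, -0.361]]
contact_force: [-0.4, 0.6, 0.7]
grip_width: 0.0623
```

```bash
python3 - <<'E'
from h import *
st();snap("m1")
a=cv2.imread("pics/m1_scene.png")[110:250,360:500]
cv2.imwrite("pics/m1.png",cv2.resize(a,None,fx=4,fy=4,interpolation=2))
l,d=grasp(4,along=.029,dx=.003,dz=-.0045)
rows([(rk(*l),tool(RM,-110))],dmax=.025)
E
```

```text
t 6.6 p [0.6554 0.2397 0.1281] F [-0.4  0.6  0.7] w 0.0623 q [0.17 0.81 0.99 0.02 1.72 1.62] 
 O [[0.119, -0.358, 0.926], [-0.993, -0.045, 0.11], [0.002, -0.933, -0.361]]
[ [[-0.001,0.154,0.007],[0.04,0,0]], [[-0.001,0.154,0.007],[0.04,0,0.01]], [[-0.001,0.155,0.006],[0.04,0,0]] ]
```

View pics/m1.png

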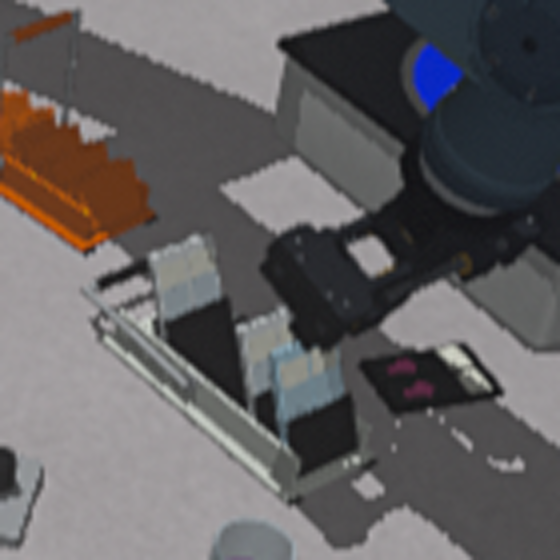

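Emit:
{"name": "apply_moves", "arguments": {"moves": [[[0,-0.05,0],[0,0,0]],[[0,0,0],[0,0,0]]]}}

```text
time: 6.9
position: [0.6601, 0.241, 0.1449]
orientation: [[0.12, -0.346, 0.931], [-0.993, -0.043, 0.112], [0.001, -0.937, -0.349]]
contact_force: [0.9, -0.8, 0.2]
grip_width: 0.0866
```

```bash
sed -i 's|p=p+O@(sh\*.15);O=O@Ro.from_rotvec(np.radians(tu\*6)).as_matrix()|p=p+O@(sh*.15);O=O@Ro.from_rotvec(np.radians(tu*6)).as_matrix()|' h.py; python3 - <<'E'
from h import *
s=st();print(RM.T@(s["position"]-RK))
l,d=grasp(4,along=.029,dx=.003,dz=-.0045)
rows([(rk(*l),tool(RM,-110))],dmax=.025)
E
```

```text
t 6.9 p [0.6601 0.241  0.1449] F [ 0.9 -0.8  0.2] w 0.0866 q [0.17 0.79 0.97 0.02 1.73 1.62] 
 O [[0.12, -0.346, 0.931], [-0.993, -0.043, 0.112], [0.001, -0.937, -0.349]]
[ 0.07890281 -0.0002976   0.1448689 ]
[ [[-0.001,0.135,0.005],[0.02,0,0]], [[-0,0.135,0.004],[0.01,0,0.01]], [[-0.001,0.135,0.005],[0.02,0,0]], [[-0,0.135,0.004],[0.02,0,0]] ]
```

Emit:
{"name": "apply_moves", "arguments": {"moves": [[[0,0.135,0.005],[0.02,0,0]],[[0,0.135,0.004],[0.01,0,0]],[[0,0.135,0.005],[0.02,0,0]],[[0,0.135,0.004],[0.02,0,0]],[[0,0,0],[0,0,0]],[[0,0,0],[0,0,0]]]}}

```text
time: 7.5
position: [0.6335, 0.2374, 0.0649]
orientation: [[0.119, -0.344, 0.931], [-0.993, -0.043, 0.111], [0.002, -0.938, -0.347]]
contact_force: [-0.1, 0.4, 0.6]
grip_width: 0.0881
```

```bash
python3 - <<'E'
from h import *
s=st();print(RM.T@(s["position"]-RK));snap("m2")
a=cv2.imread("pics/m2_scene.png")[130:250,380:480]
cv2.imwrite("pics/m2.png",cv2.resize(a,None,fx=5,fy=5,interpolation=2))
E
```

```text
t 7.5 p [0.6335 0.2374 0.0649] F [-0.1  0.4  0.6] w 0.0881 q [0.18 0.82 1.11 0.02 1.57 1.62] 
 O [[0.119, -0.344, 0.931], [-0.993, -0.043, 0.111], [0.002, -0.938, -0.347]]
[ 0.05212525 -0.00067218  0.06493605]
```

View pics/m2.png

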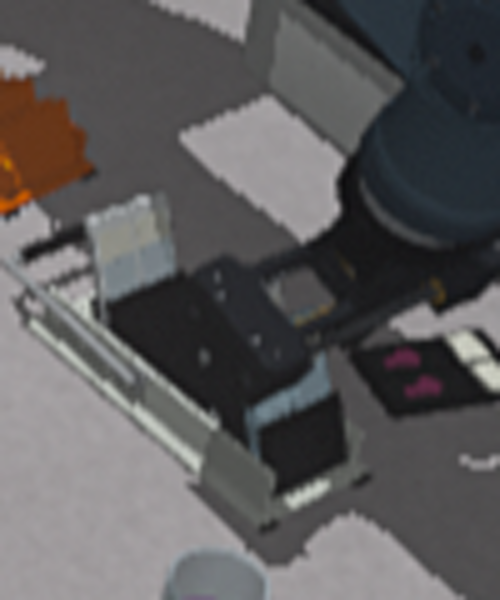

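Emit:
{"name": "apply_moves", "arguments": {"moves": [[[0,-0.02,0],[0,0,0]],[[0,0,0],[0,0,0]],[[0,0,0],[0,0,0]],[[0,0,0],[0,0,0]],[[0,0,0],[0,0,0]]], "grip": 0.5, "grip_force": 15}}

```text
time: 8.1
position: [0.6343, 0.2373, 0.0659]
orientation: [[0.119, -0.346, 0.931], [-0.993, -0.043, 0.111], [0.002, -0.937, -0.348]]
contact_force: [-0.9, -0.4, 2.1]
grip_width: 0.0577
```

```bash
python3 - <<'E'
from h import *
s=st();print(s["moment"].round(2))
E
```

```text
t 8.1 p [0.6343 0.2373 0.0659] F [-0.9 -0.4  2.1] w 0.0577 q [0.17 0.82 1.1  0.02 1.58 1.62] 
 O [[0.119, -0.346, 0.931], [-0.993, -0.043, 0.111], [0.002, -0.937, -0.348]]
[ 0.02 -0.13  0.03]
```

Emit:
{"name": "apply_moves", "arguments": {"moves": [[[0,-0.035,-0.035],[0,0,0]],[[0,-0.035,-0.035],[0,0,0]],[[0,-0.05,-0.05],[0,0,0]]], "grip_force": 20}}

```text
time: 8.4
position: [0.6233, 0.2361, 0.0892]
orientation: [[0.119, -0.346, 0.93], [-0.993, -0.043, 0.111], [0.002, -0.937, -0.349]]
contact_force: [1.1, 1.1, -1.0]
grip_width: 0.0579
```

Emit:
{"name": "apply_moves", "arguments": {"moves": [[[0,-0.05,-0.05],[0,0,0]],[[0,-0.05,-0.05],[0,0,0]],[[0,-0.05,-0.05],[0,0,0]]]}}

```text
time: 8.7
position: [0.61, 0.2346, 0.119]
orientation: [[0.119, -0.346, 0.931], [-0.993, -0.043, 0.111], [0.002, -0.937, -0.349]]
contact_force: [0.1, -0.5, -0.5]
grip_width: 0.0578
```

```bash
python3 - <<'E'
from h import *
s=st();print(RM.T@(s["position"]-RK));snap("m3")
a=cv2.imread("pics/m3_scene.png")[110:250,380:480]
cv2.imwrite("pics/m3.png",cv2.resize(a,None,fx=5,fy=4,interpolation=2))
E
```

```text
t 8.7 p [0.61   0.2346 0.119 ] F [ 0.1 -0.5 -0.5] w 0.0578 q [0.18 0.71 1.17 0.02 1.62 1.63] 
 O [[0.119, -0.346, 0.931], [-0.993, -0.043, 0.111], [0.002, -0.937, -0.349]]
[ 0.02841372 -0.00066488  0.1189509 ]
```

View pics/m3.png

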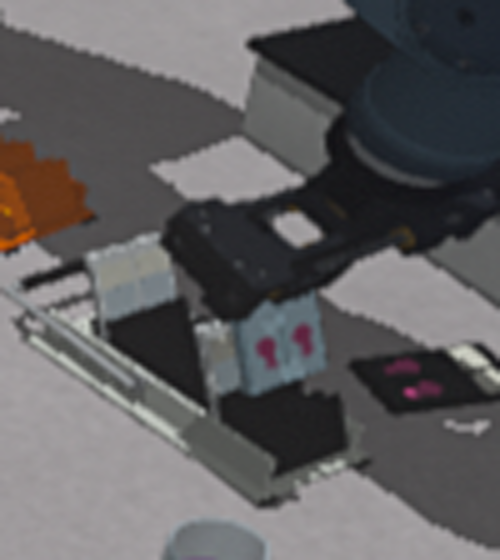

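The blue mailer is out of its slot, bottom edge at about (268,385) in the crop, with its windows towards the camera. I'll lift it and plan the carry.

```bash
cat >> h.py <<'E'
def rows2(gp,gR,n,p=None,O=None):
    rows([(gp,gR)],p=p,O=O,dmax=np.linalg.norm(gp-(env.sense()["position"] if p is None else p))/n+1e-9,amax=99)
E
python3 - <<'E'
from h import *
s=st();p=s["position"];O=s["orientation"]
print("pump",ray("top",(455,178),.1))
up=p+[0,0,.09]
p1,O1=rows([(up,O)],dmax=.03)
rows([(tr(-.0195,0,.2),tool(TM,-45))],p=p1,O=O1,dmax=.03,amax=4.5)
E
```

```text
t 8.8 p [0.6108 0.2349 0.1201] F [ 0.2  0.1 -0.2] w 0.0579 q [0.18 0.71 1.17 0.02 1.62 1.63] 
 O [[0.119, -0.344, 0.931], [-0.993, -0.043, 0.112], [0.001, -0.938, -0.346]]
pump [ 0.58450145 -0.50100421  0.1       ]
[ [[0,-0.188,-0.069],[0,0,0]], [[0.001,-0.187,-0.069],[0,0,0]], [[-0,-0.188,-0.07],[0,0,0]] ]
[ [[0.176,0.029,-0.065],[0.63,0.28,-0.06]], [[0.177,0.025,-0.062],[0.62,0.28,-0.06]], [[0.179,0.023,-0.058],[0.63,0.28,-0.06]], [[0.181,0.02,-0.054],[0.63,0.28,-0.06]], [[0.182,0.018,-0.051],[0.62,0.28,-0.06]], [[0.183,0.016,-0.046],[0.63,0.27,-0.06]], [[0.184,0.014,-0.041],[0.63,0.28,-0.06]], [[0.186,0.012,-0.037],[0.62,0.28,-0.06]] ]
[ [[0.186,0.012,-0.033],[0.63,0.28,-0.06]], [[0.187,0.011,-0.028],[0.63,0.28,-0.06]], [[0.188,0.01,-0.023],[0.62,0.28,-0.06]], [[0.189,0.01,-0.018],[0.63,0.28,-0.06]], [[0.188,0.01,-0.013],[0.63,0.28,-0.06]], [[0.189,0.011,-0.008],[0.62,0.28,-0.06]], [[0.19,0.011,-0.004],[0.63,0.27,-0.06]], [[0.189,0.013,0.001],[0.63,0.28,-0.07]] ]
[ [[0.189,0.014,0.006],[0.62,0.28,-0.06]] ]
```

Emit:
{"name": "apply_moves", "arguments": {"moves": [[[0,-0.1,-0.037],[0,0,0]],[[0,-0.188,-0.07],[0,0,0]],[[0,-0.188,-0.07],[0,0,0]],[[0,-0.1,-0.037],[0,0,0]],[[0.1,0.015,-0.035],[0.3,0.14,-0.03]],[[0.176,0.029,-0.065],[0.63,0.28,-0.06]],[[0.177,0.025,-0.062],[0.62,0.28,-0.06]],[[0.179,0.023,-0.058],[0.63,0.28,-0.06]]]}}

```text
time: 9.6
position: [0.583, 0.1362, 0.2075]
orientation: [[0.024, -0.121, 0.992], [-0.999, -0.051, 0.018], [0.048, -0.991, -0.122]]
contact_force: [0.9, -0.7, -0.2]
grip_width: 0.0575
```

Emit:
{"name": "apply_moves", "arguments": {"moves": [[[0.181,0.02,-0.054],[0.63,0.28,-0.06]],[[0.182,0.018,-0.051],[0.62,0.28,-0.06]],[[0.183,0.016,-0.046],[0.63,0.28,-0.06]],[[0.184,0.014,-0.041],[0.63,0.28,-0.06]],[[0.186,0.012,-0.037],[0.63,0.28,-0.06]],[[0.186,0.012,-0.033],[0.63,0.28,-0.06]],[[0.187,0.011,-0.028],[0.63,0.28,-0.06]],[[0.188,0.01,-0.023],[0.62,0.28,-0.06]]]}}

```text
time: 10.4
position: [0.5205, -0.0825, 0.2023]
orientation: [[-0.211, 0.385, 0.898], [-0.975, -0.142, -0.168], [0.063, -0.912, 0.406]]
contact_force: [0.3, 0.2, -1.0]
grip_width: 0.0579
```

```bash
python3 - <<'E'
from h import *
s=st()
rows([(tr(-.0195,0,.2),tool(TM,-45))],dmax=.03,amax=4.5)
E
```

```text
t 10.4 p [ 0.5205 -0.0825  0.2023] F [ 0.3  0.2 -1. ] w 0.0579 q [-0.39 -0.15  2.08  0.02  0.79  1.37] 
 O [[-0.211, 0.385, 0.898], [-0.975, -0.142, -0.168], [0.063, -0.912, 0.406]]
[ [[0.17,0.01,-0.009],[0.57,0.25,-0.05]], [[0.17,0.011,-0.006],[0.58,0.26,-0.05]], [[0.17,0.012,-0.001],[0.57,0.25,-0.06]], [[0.17,0.013,0.002],[0.58,0.26,-0.05]], [[0.17,0.014,0.006],[0.57,0.25,-0.05]], [[0.169,0.015,0.01],[0.58,0.25,-0.05]] ]
```

Emit:
{"name": "apply_moves", "arguments": {"moves": [[[0.17,0.01,-0.009],[0.57,0.25,-0.05]],[[0.17,0.011,-0.006],[0.58,0.26,-0.05]],[[0.17,0.012,-0.001],[0.57,0.25,-0.06]],[[0.17,0.013,0.002],[0.58,0.26,-0.05]],[[0.17,0.014,0.006],[0.57,0.25,-0.05]],[[0.169,0.015,0.01],[0.58,0.25,-0.05]],[[0,0,0],[0,0,0]],[[0,0,0],[0,0,0]]]}}

```text
time: 11.2
position: [0.4847, -0.2307, 0.1994]
orientation: [[-0.354, 0.658, 0.664], [-0.935, -0.249, -0.252], [-0.001, -0.711, 0.704]]
contact_force: [-0.7, -0.5, 0.1]
grip_width: 0.0579
```

```bash
python3 - <<'E'
from h import *
s=st();print(TM.T@(s["position"]-TR));snap("p1")
a=cv2.imread("pics/p1_scene.png")[110:290,180:330];b=cv2.imread("pics/p1_top.png")[130:260,300:430]
cv2.imwrite("pics/p1.png",np.hstack([cv2.resize(a,(400,480),interpolation=2),cv2.resize(b,(400,480),interpolation=2)]))
rows([(tr(-.0195,0,.2),tool(TM,-45)),(tr(-.0195,0,.09),tool(TM,-45))],dmax=.03,amax=4.5)
E
```

```text
t 11.2 p [ 0.4847 -0.2307  0.1994] F [-0.7 -0.5  0.1] w 0.0579 q [-0.88 -0.28  2.33  0.79  0.51  0.47] 
 O [[-0.354, 0.658, 0.664], [-0.935, -0.249, -0.252], [-0.001, -0.711, 0.704]]
[-0.01963308  0.00094851  0.1993826 ]
[ [[0.014,-0.002,-0.002],[0.04,0.02,-0.02]], [[-0,0.13,-0.13],[-0,0,0]], [[-0,0.129,-0.129],[-0,0,0]], [[-0,0.13,-0.13],[-0,0,0]], [[-0,0.129,-0.129],[-0,0,0]] ]
```

View pics/p1.png

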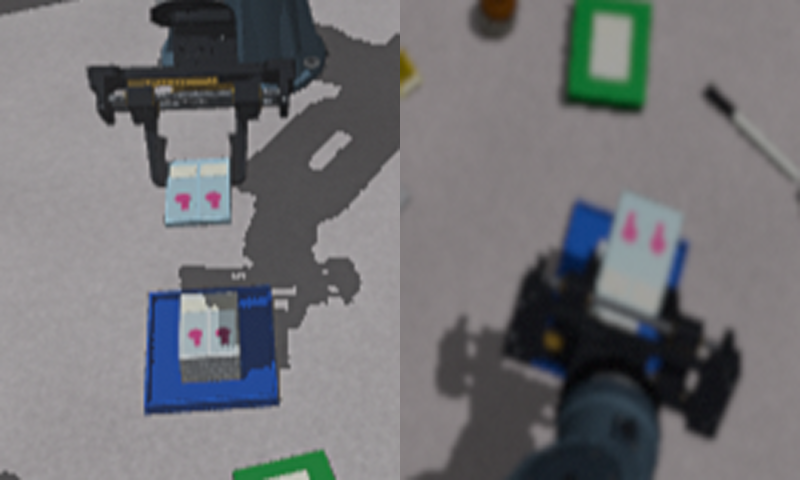

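```bash
python3 - <<'E'
from h import *
for u in((372.1,182),(392,188.3)): print(TM.T@(ray("top",u,.2075)-TR))
E
```

```text
[0.0422204  0.02848505 0.2075    ]
[ 0.04274297 -0.02891161  0.2075    ]
```

Emit:
{"name": "apply_moves", "arguments": {"moves": [[[0.007,0,0],[0.04,0.02,-0.02]],[[0,0.1,-0.1],[0,0,0]],[[0,0.13,-0.13],[0,0,0]],[[0,0.13,-0.13],[0,0,0]],[[0,0.1,-0.1],[0,0,0]],[[0,0.06,-0.06],[0,0,0]],[[0,0,0],[0,0,0]],[[0,0,0],[0,0,0]]]}}

```text
time: 12.1
position: [0.4855, -0.2309, 0.0896]
orientation: [[-0.354, 0.662, 0.661], [-0.935, -0.251, -0.25], [-0.0, -0.706, 0.708]]
contact_force: [-0.3, 0.4, -0.5]
grip_width: 0.0578
```

```bash
python3 - <<'E'
from h import *
s=st();print(TM.T@(s["position"]-TR));snap("p2")
a=cv2.imread("pics/p2_scene.png")[170:280,200:320];b=cv2.imread("pics/p2_top.png")[140:250,310:430]
cv2.imwrite("pics/p2.png",np.hstack([cv2.resize(a,(400,367),interpolation=2),cv2.resize(b,(400,367),interpolation=2)]))
rows([(tr(-.0195,0,.055),tool(TM,-45))],dmax=.03,amax=4.5)
E
```

```text
t 12.1 p [ 0.4855 -0.2309  0.0896] F [-0.3  0.4 -0.5] w 0.0578 q [-0.88  0.04  2.37  1.55  0.36 -0.36] 
 O [[-0.354, 0.662, 0.661], [-0.935, -0.251, -0.25], [-0.0, -0.706, 0.708]]
[-0.01874927  0.00103038  0.08956352]
[ [[0.001,0.081,-0.087],[-0.01,0,0.01]], [[0.001,0.08,-0.087],[-0.02,0.01,0]] ]
```

View pics/p2.png

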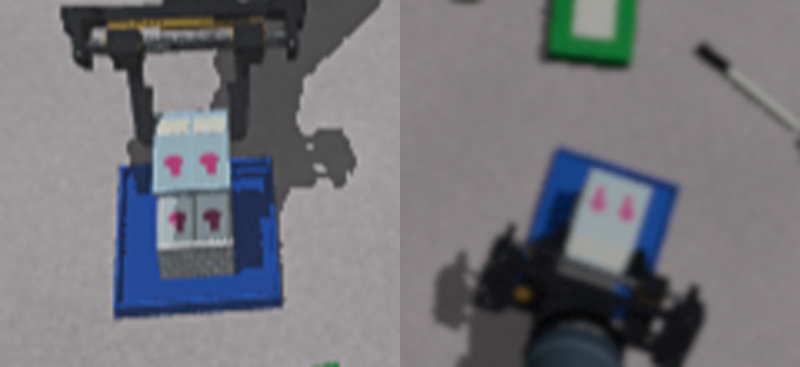

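The mailer is held flat and square over the pile, windows up, with its far edge at 42 mm where 45 is nominal. I'll lower it and feel for the pile.

Emit:
{"name": "apply_moves", "arguments": {"moves": [[[0,0.05,-0.04],[0,0,0]],[[0,0.05,-0.04],[0,0,0]],[[0,0.04,-0.04],[0,0,0]],[[0,0.025,-0.025],[0,0,0]],[[0,0.015,-0.015],[0,0,0]],[[0,0,0],[0,0,0]],[[0,0,0],[0,0,0]]]}}

```text
time: 12.9
position: [0.4874, -0.2326, 0.0541]
orientation: [[-0.355, 0.662, 0.66], [-0.935, -0.252, -0.25], [0.001, -0.705, 0.709]]
contact_force: [-0.2, 0.8, 1.0]
grip_width: 0.0575
```

```bash
python3 - <<'E'
from h import *
s=st();print(TM.T@(s["position"]-TR))
E
```

```text
t 12.9 p [ 0.4874 -0.2326  0.0541] F [-0.2  0.8  1. ] w 0.0575 q [-0.88  0.17  2.36  1.86  0.37 -0.69] 
 O [[-0.355, 0.662, 0.66], [-0.935, -0.252, -0.25], [0.001, -0.705, 0.709]]
[-1.64033453e-02  7.23202920e-05  5.40736217e-02]
```

Emit:
{"name": "apply_moves", "arguments": {"moves": [[[0,0.007,-0.007],[0,0,0]],[[0,0.007,-0.007],[0,0,0]],[[0,0.007,-0.007],[0,0,0]],[[0,0.007,-0.007],[0,0,0]],[[0,0,0],[0,0,0]]]}}

```text
time: 13.4
position: [0.4869, -0.2323, 0.0471]
orientation: [[-0.356, 0.661, 0.66], [-0.935, -0.252, -0.251], [0.0, -0.706, 0.708]]
contact_force: [-0.1, 0.7, -0.3]
grip_width: 0.0577
```

Emit:
{"name": "apply_moves", "arguments": {"moves": [[[0,0.005,-0.005],[0,0,0]],[[0,0.005,-0.005],[0,0,0]],[[0,0.005,-0.005],[0,0,0]],[[0,0,0],[0,0,0]]]}}

```text
time: 13.8
position: [0.487, -0.2328, 0.0443]
orientation: [[-0.356, 0.661, 0.66], [-0.934, -0.253, -0.251], [0.001, -0.706, 0.708]]
contact_force: [-0.5, -1.8, 1.0]
grip_width: 0.0577
```

Emit:
{"name": "apply_moves", "arguments": {"moves": [[[0,0.005,-0.005],[0,0,0]],[[0,0.005,-0.005],[0,0,0]],[[0,0,0],[0,0,0]]]}}

```text
time: 14.1
position: [0.4872, -0.2331, 0.0424]
orientation: [[-0.356, 0.662, 0.66], [-0.934, -0.253, -0.251], [0.001, -0.706, 0.708]]
contact_force: [-1.9, -3.1, 2.3]
grip_width: 0.0578
```

Emit:
{"name": "apply_moves", "arguments": {"moves": [[[0.005,0,0],[0,0,0]],[[0,0,0],[0,0,0]]]}}

```text
time: 14.3
position: [0.487, -0.2331, 0.0423]
orientation: [[-0.355, 0.662, 0.66], [-0.935, -0.252, -0.25], [0.0, -0.706, 0.708]]
contact_force: [-0.3, -2.1, 1.9]
grip_width: 0.0576
```

Emit:
{"name": "apply_moves", "arguments": {"moves": [[[0,0.005,-0.005],[0,0,0]],[[0,0.005,-0.005],[0,0,0]],[[0,0,0],[0,0,0]]]}}

```text
time: 14.6
position: [0.4869, -0.2331, 0.0401]
orientation: [[-0.356, 0.662, 0.66], [-0.935, -0.252, -0.251], [0.0, -0.706, 0.708]]
contact_force: [-0.6, -2.2, 2.8]
grip_width: 0.0578
```

Emit:
{"name": "apply_moves", "arguments": {"moves": [[[0.003,0.005,-0.005],[0,0,0]],[[0,0.005,-0.005],[0,0,0]],[[0,0,0],[0,0,0]]]}}

```text
time: 14.9
position: [0.487, -0.2332, 0.0382]
orientation: [[-0.355, 0.663, 0.659], [-0.935, -0.252, -0.25], [0.0, -0.705, 0.709]]
contact_force: [-2.9, 0.6, 8.1]
grip_width: 0.0581
```

```bash
python3 - <<'E'
from h import *
s=st();print(TM.T@(s["position"]-TR), TM.T@s["contact_force"],s["moment"]);snap("p3")
a=cv2.imread("pics/p3_scene.png")[200:280,220:300]
cv2.imwrite("pics/p3.png",cv2.resize(a,None,fx=7,fy=7,interpolation=2))
E
```

```text
t 14.9 p [ 0.487  -0.2332  0.0382] F [-2.9  0.6  8.1] w 0.0581 q [-0.88  0.23  2.36  1.98  0.39 -0.82] 
 O [[-0.355, 0.663, 0.659], [-0.935, -0.252, -0.25], [0.0, -0.705, 0.709]]
[-0.01657216 -0.00062659  0.0382415 ] [-2.8943439  -0.46819192  8.10482511] [-0.21954758 -0.21062007 -0.05810541]
```

View pics/p3.png

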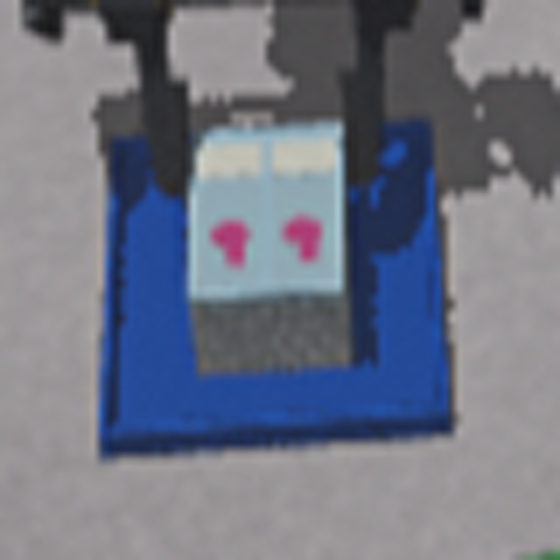

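The mailer has touched down with the TCP at 38.2 mm and 8 N, and it sits aligned on the pile. I'll release it.

Emit:
{"name": "apply_moves", "arguments": {"moves": [[[0,-0.002,0.002],[0,0,0]],[[0,0,0],[0,0,0]],[[0,0,0],[0,0,0]],[[0,0,0],[0,0,0]]], "grip": 0.8}}

```text
time: 15.4
position: [0.4864, -0.2331, 0.0379]
orientation: [[-0.355, 0.661, 0.661], [-0.935, -0.251, -0.251], [0.0, -0.707, 0.707]]
contact_force: [-0.3, -0.6, 0.1]
grip_width: 0.0702
```

Emit:
{"name": "apply_moves", "arguments": {"moves": [[[0,-0.07,0.03],[0,0,0]],[[0,-0.2,0.1],[0,0,0]],[[0,-0.25,0.15],[0,0,0]],[[0,-0.25,0.15],[0,0,0]],[[0,-0.1,0.1],[0,0,0]]]}}

```text
time: 15.9
position: [0.4671, -0.2227, 0.1484]
orientation: [[-0.346, 0.674, 0.653], [-0.938, -0.241, -0.247], [-0.009, -0.698, 0.716]]
contact_force: [0.7, 0.3, 0.4]
grip_width: 0.0703
```

```bash
python3 - <<'E'
from h import *
s=st();snap("p4")
a=cv2.imread("pics/p4_scene.png")[200:280,220:300];b=cv2.imread("pics/p4_top.png")[170:250,330:410]
cv2.imwrite("pics/p4.png",np.hstack([cv2.resize(x,None,fx=5,fy=5,interpolation=2) for x in(a,b)]))
l,d=grasp(3,along=.029,dx=.003,dz=-.0045)
p1,O1=rows([(rk(*(l-d*.09)),tool(RM,-110))],dmax=.04,amax=4.5)
E
```

```text
t 15.9 p [ 0.4671 -0.2227  0.1484] F [0.7 0.3 0.4] w 0.0703 q [-0.93 -0.2   2.42  1.1   0.46  0.1 ] 
 O [[-0.346, 0.674, 0.653], [-0.938, -0.241, -0.247], [-0.009, -0.698, 0.716]]
[ [[-0.218,-0.001,-0.002],[-0.72,-0.31,0.07]], [[-0.218,-0,0.005],[-0.72,-0.31,0.07]], [[-0.218,0.001,0.013],[-0.72,-0.31,0.06]], [[-0.218,0.001,0.019],[-0.72,-0.31,0.07]], [[-0.216,0.002,0.027],[-0.72,-0.31,0.07]], [[-0.216,0,0.034],[-0.72,-0.31,0.07]], [[-0.214,-0.001,0.04],[-0.72,-0.31,0.07]], [[-0.213,-0.002,0.048],[-0.72,-0.31,0.06]] ]
[ [[-0.212,-0.005,0.054],[-0.72,-0.31,0.07]], [[-0.209,-0.008,0.06],[-0.72,-0.31,0.07]], [[-0.208,-0.011,0.067],[-0.72,-0.31,0.07]], [[-0.205,-0.015,0.072],[-0.72,-0.31,0.07]], [[-0.203,-0.019,0.078],[-0.72,-0.31,0.06]], [[-0.201,-0.023,0.083],[-0.72,-0.31,0.07]], [[-0.198,-0.029,0.087],[-0.72,-0.31,0.07]] ]
```

View pics/p4.png

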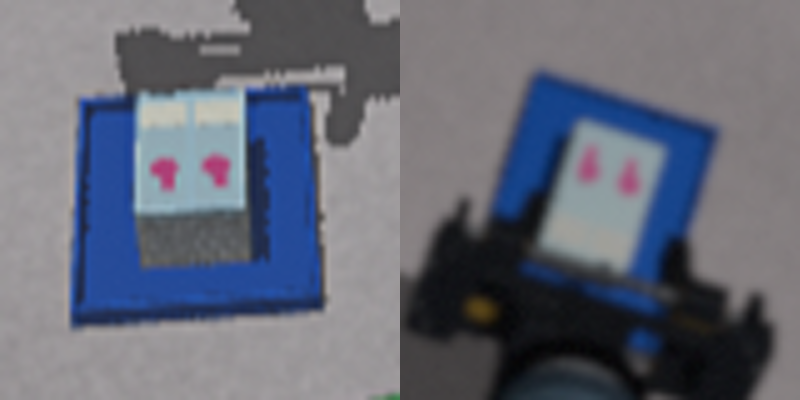

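The mailer is lying squarely on the pile, windows up. Next is slot 4.

Emit:
{"name": "apply_moves", "arguments": {"moves": [[[-0.1,-0.1,0.1],[-0.36,-0.16,0.03]],[[-0.218,0,0],[-0.72,-0.31,0.07]],[[-0.218,0,0.005],[-0.72,-0.31,0.07]],[[-0.218,0,0.013],[-0.72,-0.31,0.06]],[[-0.218,0,0.02],[-0.72,-0.31,0.07]],[[-0.216,0,0.027],[-0.72,-0.31,0.07]],[[-0.216,0,0.034],[-0.72,-0.31,0.07]],[[-0.214,0,0.04],[-0.72,-0.31,0.07]]], "grip": 1}}

```text
time: 16.8
position: [0.5411, -0.0131, 0.1651]
orientation: [[-0.131, 0.267, 0.955], [-0.99, -0.083, -0.112], [0.049, -0.96, 0.275]]
contact_force: [-0.1, -0.5, -0.4]
grip_width: 0.0881
```

```bash
python3 - <<'E'
from h import *
s=st()
l,d=grasp(3,along=.029,dx=.003,dz=-.0045)
p1,O1=rows([(rk(*(l-d*.09)),tool(RM,-110))],dmax=.04,amax=4.5)
E
```

```text
t 16.8 p [ 0.5411 -0.0131  0.1651] F [-0.1 -0.5 -0.4] w 0.0881 q [-0.23  0.02  1.97 -0.03  0.87  1.48] 
 O [[-0.131, 0.267, 0.955], [-0.99, -0.083, -0.112], [0.049, -0.96, 0.275]]
[ [[-0.218,0.013,0.047],[-0.74,-0.31,0.05]], [[-0.216,0.01,0.055],[-0.74,-0.3,0.05]], [[-0.214,0.007,0.063],[-0.73,-0.31,0.05]], [[-0.212,0.003,0.07],[-0.74,-0.3,0.05]], [[-0.21,-0.001,0.076],[-0.74,-0.31,0.04]], [[-0.207,-0.007,0.083],[-0.74,-0.3,0.05]], [[-0.205,-0.013,0.089],[-0.74,-0.31,0.05]], [[-0.201,-0.018,0.094],[-0.74,-0.3,0.05]] ]
```

Emit:
{"name": "apply_moves", "arguments": {"moves": [[[-0.218,0.013,0.047],[-0.74,-0.31,0.05]],[[-0.216,0.01,0.055],[-0.74,-0.3,0.05]],[[-0.214,0.007,0.063],[-0.73,-0.31,0.05]],[[-0.212,0.003,0.07],[-0.74,-0.3,0.05]],[[-0.21,0,0.076],[-0.74,-0.31,0.04]],[[-0.207,-0.007,0.083],[-0.74,-0.3,0.05]],[[-0.205,-0.013,0.089],[-0.74,-0.31,0.05]],[[-0.201,-0.018,0.094],[-0.74,-0.3,0.05]]]}}

```text
time: 17.6
position: [0.6341, 0.2375, 0.1514]
orientation: [[0.119, -0.342, 0.932], [-0.993, -0.039, 0.113], [-0.002, -0.939, -0.344]]
contact_force: [0.4, -0.3, -0.1]
grip_width: 0.0882
```

Emit:
{"name": "apply_moves", "arguments": {"moves": [[[0,0,0],[0,0,0]],[[0,0,0],[0,0,0]]]}}

```text
time: 17.8
position: [0.6334, 0.2361, 0.1496]
orientation: [[0.118, -0.341, 0.933], [-0.993, -0.041, 0.11], [0.0, -0.939, -0.343]]
contact_force: [-0.6, -0.8, 0.7]
grip_width: 0.0884
```

```bash
python3 - <<'E'
from h import *
s=st()
l,d=grasp(3,along=.029,dx=.003,dz=-.0045)
p1,O1=rows([(rk(*l),tool(RM,-110))],dmax=.025,amax=4.5)
E
```

```text
t 17.8 p [0.6334 0.2361 0.1496] F [-0.6 -0.8  0.7] w 0.0884 q [0.17 0.72 1.08 0.02 1.69 1.63] 
 O [[0.118, -0.341, 0.933], [-0.993, -0.041, 0.11], [0.0, -0.939, -0.343]]
[ [[-0.003,0.145,-0.001],[0,-0,-0]], [[-0.003,0.145,-0.001],[0.01,-0.01,-0]], [[-0.004,0.145,-0.001],[-0,-0,-0]], [[-0.003,0.145,-0.001],[0,-0,-0]] ]
```

Emit:
{"name": "apply_moves", "arguments": {"moves": [[[-0.003,0.14,0],[0,0,0]],[[-0.003,0.145,0],[0,0,0]],[[-0.003,0.145,0],[0,0,0]],[[-0.003,0.13,0],[0,0,0]],[[0,0,0],[0,0,0]],[[0,0,0],[0,0,0]]]}}

```text
time: 18.4
position: [0.6062, 0.2329, 0.0759]
orientation: [[0.114, -0.335, 0.935], [-0.993, -0.04, 0.107], [0.002, -0.941, -0.337]]
contact_force: [0.6, -0.3, 0.6]
grip_width: 0.0881
```

```bash
python3 - <<'E'
from h import *
s=st();print(RM.T@(s["position"]-RK),grasp(3,along=.029,dx=.003,dz=-.0045)[0])
E
```

```text
t 18.4 p [0.6062 0.2329 0.0759] F [ 0.6 -0.3  0.6] w 0.0881 q [0.18 0.74 1.21 0.02 1.54 1.63] 
 O [[0.114, -0.335, 0.935], [-0.993, -0.04, 0.107], [0.002, -0.941, -0.337]]
[ 0.02448843 -0.00191914  0.07585879] [0.02137599 0.         0.06802416]
```

Emit:
{"name": "apply_moves", "arguments": {"moves": [[[-0.009,0.025,0],[0.02,0,0]],[[0,0.02,0],[0.02,0,0]],[[0,0,0],[0,0,0]],[[0,0,0],[0,0,0]]]}}

```text
time: 18.8
position: [0.6041, 0.2346, 0.0688]
orientation: [[0.115, -0.331, 0.937], [-0.993, -0.041, 0.107], [0.003, -0.943, -0.333]]
contact_force: [-0.7, -0.0, -0.9]
grip_width: 0.0882
```

```bash
python3 - <<'E'
from h import *
s=st();print(RM.T@(s["position"]-RK),grasp(3,along=.029,dx=.003,dz=-.0045)[0])
E
```

```text
t 18.8 p [0.6041 0.2346 0.0688] F [-0.7 -0.  -0.9] w 0.0882 q [0.18 0.74 1.22 0.02 1.52 1.63] 
 O [[0.115, -0.331, 0.937], [-0.993, -0.041, 0.107], [0.003, -0.943, -0.333]]
[2.25773136e-02 4.47451685e-05 6.87967773e-02] [0.02137599 0.         0.06802416]
```

Emit:
{"name": "apply_moves", "arguments": {"moves": [[[0,0.018,0],[-0.1,0,0]],[[0,0,0],[0,0,0]]]}}

```text
time: 19.0
position: [0.6029, 0.2344, 0.0655]
orientation: [[0.115, -0.342, 0.933], [-0.993, -0.042, 0.107], [0.003, -0.939, -0.345]]
contact_force: [-0.4, 0.2, 0.4]
grip_width: 0.0883
```

Emit:
{"name": "apply_moves", "arguments": {"moves": [[[0,0,0],[0,0,0]],[[0,0,0],[0,0,0]],[[0,0,0],[0,0,0]],[[0,0,0],[0,0,0]],[[0,0,0],[0,0,0]]], "grip": 0.5, "grip_force": 20}}

```text
time: 19.5
position: [0.6031, 0.2344, 0.0661]
orientation: [[0.115, -0.341, 0.933], [-0.993, -0.042, 0.107], [0.003, -0.939, -0.343]]
contact_force: [0.2, -0.2, 0.2]
grip_width: 0.0578
```

```bash
python3 - <<'E'
from h import *
s=st();print(RM.T@(s["position"]-RK))
E
```

```text
t 19.5 p [0.6031 0.2344 0.0661] F [ 0.2 -0.2  0.2] w 0.0578 q [0.18 0.75 1.21 0.02 1.53 1.63] 
 O [[0.115, -0.341, 0.933], [-0.993, -0.042, 0.107], [0.003, -0.939, -0.343]]
[ 2.15645210e-02 -3.49569351e-05  6.60737932e-02]
```

Emit:
{"name": "apply_moves", "arguments": {"moves": [[[0,-0.035,-0.035],[0,0,0]],[[0,-0.035,-0.035],[0,0,0]],[[0,-0.05,-0.05],[0,0,0]],[[0,-0.05,-0.05],[0,0,0]],[[0,-0.05,-0.05],[0,0,0]],[[0,-0.05,-0.05],[0,0,0]],[[0,0,0],[0,0,0]]]}}

```text
time: 20.2
position: [0.5794, 0.2321, 0.1201]
orientation: [[0.115, -0.339, 0.934], [-0.993, -0.042, 0.107], [0.003, -0.94, -0.341]]
contact_force: [0.0, -0.2, -0.4]
grip_width: 0.0578
```

```bash
python3 - <<'E'
from h import *
s=st();p=s["position"];O=s["orientation"];snap("n1")
a=cv2.imread("pics/n1_scene.png")[110:250,380:480]
cv2.imwrite("pics/n1.png",cv2.resize(a,None,fx=4,fy=4,interpolation=2))
p1,O1=rows([(p+[0,0,.09],O)],dmax=.03)
rows([(tr(-.0168,-.0007,.2),tool(TM,-45))],p=p1,O=O1,dmax=.03,amax=4.5)
E
```

```text
t 20.2 p [0.5794 0.2321 0.1201] F [ 0.  -0.2 -0.4] w 0.0578 q [0.18 0.64 1.27 0.02 1.58 1.63] 
 O [[0.115, -0.339, 0.934], [-0.993, -0.042, 0.107], [0.003, -0.94, -0.341]]
[ [[0,-0.144,-0.052],[0,-0,0]], [[0,-0.144,-0.052],[0.01,-0,0]], [[0,-0.143,-0.052],[0,-0,0]], [[0,-0.144,-0.051],[0.01,-0,0]] ]
[ [[0.188,0.025,-0.055],[0.66,0.29,-0.06]], [[0.19,0.023,-0.052],[0.67,0.3,-0.07]], [[0.191,0.02,-0.047],[0.66,0.29,-0.06]], [[0.192,0.019,-0.042],[0.66,0.29,-0.06]], [[0.193,0.017,-0.038],[0.66,0.3,-0.07]], [[0.195,0.016,-0.032],[0.67,0.29,-0.06]], [[0.195,0.015,-0.028],[0.66,0.29,-0.06]], [[0.196,0.015,-0.024],[0.66,0.3,-0.07]] ]
[ [[0.196,0.015,-0.018],[0.66,0.29,-0.06]], [[0.197,0.015,-0.012],[0.67,0.29,-0.06]], [[0.197,0.015,-0.009],[0.66,0.3,-0.07]], [[0.197,0.016,-0.002],[0.66,0.29,-0.06]], [[0.197,0.018,0.001],[0.66,0.29,-0.07]], [[0.197,0.019,0.007],[0.67,0.3,-0.06]], [[0.196,0.022,0.011],[0.66,0.29,-0.06]], [[0.196,0.023,0.016],[0.66,0.3,-0.07]] ]
```

View pics/n1.png

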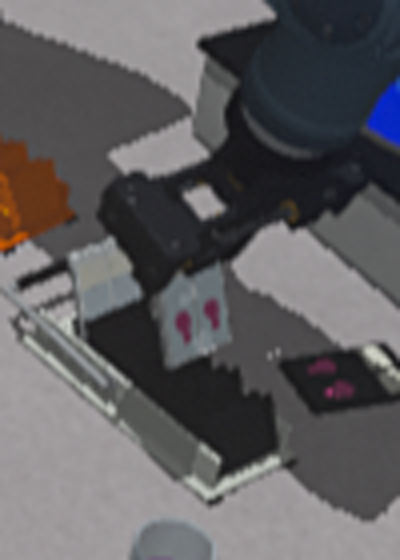

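The slot 4 mailer is clear of the rack, its bottom edge at (200,360) in the crop. Now I'll carry it to the tray.

Emit:
{"name": "apply_moves", "arguments": {"moves": [[[0,-0.1,-0.036],[0,0,0]],[[0,-0.18,-0.065],[0,0,0]],[[0,-0.18,-0.065],[0,0,0]],[[0,-0.12,-0.04],[0,0,0]],[[0.188,0.025,-0.055],[0.66,0.29,-0.06]],[[0.19,0.023,-0.052],[0.67,0.3,-0.07]],[[0.191,0.02,-0.047],[0.66,0.29,-0.06]],[[0.192,0.019,-0.042],[0.66,0.29,-0.06]]]}}

```text
time: 21.1
position: [0.5566, 0.1148, 0.2087]
orientation: [[-0.0, -0.066, 0.998], [-0.999, -0.054, -0.004], [0.055, -0.996, -0.066]]
contact_force: [0.0, -0.9, -1.1]
grip_width: 0.0578
```

Emit:
{"name": "apply_moves", "arguments": {"moves": [[[0.193,0.017,-0.038],[0.66,0.3,-0.07]],[[0.195,0.016,-0.032],[0.67,0.29,-0.06]],[[0.195,0.015,-0.028],[0.66,0.29,-0.06]],[[0.196,0.015,-0.024],[0.66,0.3,-0.07]],[[0.196,0.015,-0.018],[0.66,0.29,-0.06]],[[0.197,0.015,-0.012],[0.67,0.29,-0.06]],[[0.197,0.015,-0.009],[0.66,0.3,-0.07]],[[0.197,0.016,-0.002],[0.66,0.29,-0.06]]]}}

```text
time: 21.9
position: [0.5101, -0.1179, 0.2041]
orientation: [[-0.246, 0.458, 0.854], [-0.968, -0.165, -0.19], [0.054, -0.874, 0.483]]
contact_force: [0.9, -0.0, 0.1]
grip_width: 0.0574
```

```bash
python3 - <<'E'
from h import *
s=st()
rows([(tr(-.0168,-.0007,.19),tool(TM,-45))],dmax=.03,amax=4.5)
E
```

```text
t 21.9 p [ 0.5101 -0.1179  0.2041] F [ 0.9 -0.   0.1] w 0.0574 q [-0.5  -0.22  2.16  0.12  0.7   1.24] 
 O [[-0.246, 0.458, 0.854], [-0.968, -0.165, -0.19], [0.054, -0.874, 0.483]]
[ [[0.194,0.034,-0.008],[0.66,0.29,-0.06]], [[0.194,0.036,-0.005],[0.66,0.3,-0.06]], [[0.194,0.036,-0.001],[0.66,0.29,-0.06]], [[0.194,0.037,0.003],[0.66,0.3,-0.06]] ]
```

Emit:
{"name": "apply_moves", "arguments": {"moves": [[[0.194,0.034,-0.008],[0.66,0.29,-0.06]],[[0.194,0.036,-0.005],[0.66,0.3,-0.06]],[[0.194,0.036,0],[0.66,0.29,-0.06]],[[0.194,0.037,0.003],[0.66,0.3,-0.06]],[[0,0,0],[0,0,0]],[[0,0,0],[0,0,0]]]}}

```text
time: 22.5
position: [0.4888, -0.2247, 0.1897]
orientation: [[-0.346, 0.648, 0.678], [-0.938, -0.24, -0.25], [0.0, -0.723, 0.691]]
contact_force: [1.2, 0.1, -0.2]
grip_width: 0.0578
```

```bash
python3 - <<'E'
from h import *
s=st();print(TM.T@(s["position"]-TR));snap("n2")
a=cv2.imread("pics/n2_scene.png")[110:290,180:330];b=cv2.imread("pics/n2_top.png")[140:250,310:430]
cv2.imwrite("pics/n2.png",np.hstack([cv2.resize(a,(400,480),interpolation=2),cv2.resize(b,(400,480),interpolation=2)]))
rows([(tr(-.0168,-.0007,.07),tool(TM,-45))],dmax=.03,amax=4.5)
E
```

```text
t 22.5 p [ 0.4888 -0.2247  0.1897] F [ 1.2  0.1 -0.2] w 0.0578 q [-0.85 -0.25  2.32  0.77  0.49  0.49] 
 O [[-0.346, 0.648, 0.678], [-0.938, -0.24, -0.25], [0.0, -0.723, 0.691]]
[-0.01788225  0.00803035  0.18971103]
[ [[0.013,0.116,-0.11],[0.04,0.02,-0.01]], [[0.013,0.116,-0.111],[0.04,0.01,-0.02]], [[0.013,0.115,-0.112],[0.04,0.02,-0.01]], [[0.013,0.115,-0.112],[0.04,0.02,-0.01]], [[0.013,0.115,-0.112],[0.04,0.01,-0.01]] ]
```

View pics/n2.png

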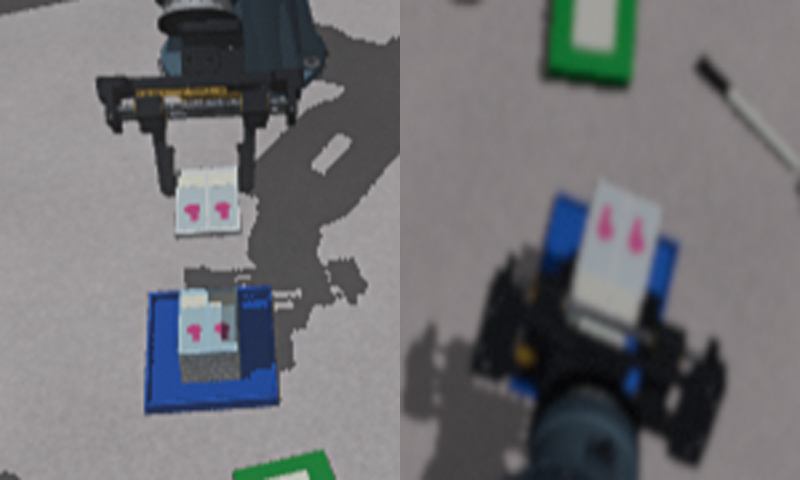

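Emit:
{"name": "apply_moves", "arguments": {"moves": [[[0.013,0.08,-0.075],[0.04,0.02,-0.01]],[[0.013,0.116,-0.111],[0.04,0.02,-0.02]],[[0.013,0.115,-0.112],[0.04,0.02,-0.01]],[[0.013,0.115,-0.112],[0.04,0.02,-0.01]],[[0.013,0.08,-0.08],[0.04,0,-0.01]],[[0,0.06,-0.06],[0,0,0]],[[0,0,0],[0,0,0]],[[0,0,0],[0,0,0]]]}}

```text
time: 23.4
position: [0.4872, -0.2326, 0.0734]
orientation: [[-0.352, 0.662, 0.662], [-0.936, -0.248, -0.25], [-0.001, -0.707, 0.707]]
contact_force: [-0.4, -0.2, -0.6]
grip_width: 0.0577
```

```bash
python3 - <<'E'
from h import *
s=st();print(TM.T@(s["position"]-TR))
rows([(tr(-.0168,-.0007,.055),tool(TM,-45))],dmax=.01,amax=4.5)
E
```

```text
t 23.4 p [ 0.4872 -0.2326  0.0734] F [-0.4 -0.2 -0.6] w 0.0577 q [-0.88  0.1   2.37  1.68  0.36 -0.5 ] 
 O [[-0.352, 0.662, 0.662], [-0.936, -0.248, -0.25], [-0.001, -0.707, 0.707]]
[-1.65889887e-02  2.48707882e-05  7.33581548e-02]
[ [[0.002,0.043,-0.044],[-0,0,-0.01]], [[0.003,0.043,-0.044],[-0,0.01,-0.01]] ]
```

Emit:
{"name": "apply_moves", "arguments": {"moves": [[[0.005,0.03,-0.03],[0,0,0]],[[0.003,0.03,-0.03],[0,0,0]],[[0,0.02,-0.02],[0,0,0]],[[0,0.01,-0.01],[0,0,0]],[[0,0,0],[0,0,0]]]}}

```text
time: 23.9
position: [0.4865, -0.2346, 0.0547]
orientation: [[-0.354, 0.662, 0.661], [-0.935, -0.25, -0.25], [-0.0, -0.706, 0.708]]
contact_force: [-0.0, 0.1, -1.0]
grip_width: 0.0578
```

Emit:
{"name": "apply_moves", "arguments": {"moves": [[[0,0.005,-0.005],[0,0,0]],[[0,0.005,-0.005],[0,0,0]],[[0,0.005,-0.005],[0,0,0]],[[0,0,0],[0,0,0]]]}}

```text
time: 24.3
position: [0.4861, -0.2347, 0.0509]
orientation: [[-0.354, 0.662, 0.661], [-0.935, -0.25, -0.251], [-0.0, -0.707, 0.707]]
contact_force: [1.3, -1.0, 1.1]
grip_width: 0.0576
```

Emit:
{"name": "apply_moves", "arguments": {"moves": [[[0,0.005,-0.005],[0,0,0]],[[0,0.005,-0.005],[0,0,0]],[[0,0,0],[0,0,0]]]}}

```text
time: 24.6
position: [0.486, -0.2347, 0.0486]
orientation: [[-0.354, 0.662, 0.661], [-0.935, -0.25, -0.251], [-0.001, -0.707, 0.707]]
contact_force: [0.7, 0.6, 2.8]
grip_width: 0.0576
```

Emit:
{"name": "apply_moves", "arguments": {"moves": [[[-0.008,0,0],[0,0,0]],[[0,0.004,-0.004],[0,0,0]],[[0,0,0],[0,0,0]]]}}

```text
time: 24.9
position: [0.4863, -0.2338, 0.0478]
orientation: [[-0.355, 0.661, 0.661], [-0.935, -0.251, -0.251], [-0.0, -0.707, 0.707]]
contact_force: [-1.6, -1.5, 3.6]
grip_width: 0.0579
```

Emit:
{"name": "apply_moves", "arguments": {"moves": [[[0,0.004,-0.004],[0,0,0]],[[0,0.004,-0.004],[0,0,0]],[[0,0,0],[0,0,0]]]}}

```text
time: 25.2
position: [0.4866, -0.234, 0.0466]
orientation: [[-0.355, 0.662, 0.66], [-0.935, -0.251, -0.25], [0.0, -0.706, 0.708]]
contact_force: [-4.7, 0.3, 9.6]
grip_width: 0.0578
```

The force rises at 46.6 mm, which is 8 mm above the last touchdown, so it is seated. I'll release it.

Emit:
{"name": "apply_moves", "arguments": {"moves": [[[0,-0.002,0.002],[0,0,0]],[[0,0,0],[0,0,0]],[[0,0,0],[0,0,0]],[[0,0,0],[0,0,0]]], "grip": 0.8}}

```text
time: 25.6
position: [0.486, -0.233, 0.046]
orientation: [[-0.354, 0.661, 0.662], [-0.935, -0.25, -0.251], [-0.001, -0.708, 0.706]]
contact_force: [-0.2, 0.2, 0.1]
grip_width: 0.0705
```

Emit:
{"name": "apply_moves", "arguments": {"moves": [[[0,-0.07,0.03],[0,0,0]],[[0,-0.2,0.1],[0,0,0]],[[0,-0.25,0.15],[0,0,0]],[[0,-0.25,0.15],[0,0,0]],[[0,-0.1,0.1],[0,0,0]]]}}

```text
time: 26.1
position: [0.4666, -0.2229, 0.1581]
orientation: [[-0.344, 0.674, 0.654], [-0.939, -0.24, -0.247], [-0.009, -0.699, 0.715]]
contact_force: [-0.2, 1.2, -0.8]
grip_width: 0.0704
```

```bash
python3 - <<'E'
from h import *
s=st();snap("n3")
a=cv2.imread("pics/n3_scene.png")[200:280,220:300];b=cv2.imread("pics/n3_top.png")[170:250,330:410];c=cv2.imread("pics/n3_scene.png")[160:260,340:480]
cv2.imwrite("pics/n3.png",np.vstack([np.hstack([cv2.resize(x,(350,280),interpolation=2) for x in(a,b)]),cv2.resize(c,(700,300),interpolation=2)]))
l,d=grasp(0,along=.029,dx=.003,dz=-.0045)
p1,O1=rows([(rk(*(l-d*.09)),tool(RM,-110))],dmax=.04,amax=4.5)
E
```

```text
t 26.1 p [ 0.4666 -0.2229  0.1581] F [-0.2  1.2 -0.8] w 0.0704 q [-0.93 -0.23  2.41  1.04  0.48  0.16] 
 O [[-0.344, 0.674, 0.654], [-0.939, -0.24, -0.247], [-0.009, -0.699, 0.715]]
[ [[-0.199,-0.025,-0.031],[-0.72,-0.31,0.07]], [[-0.2,-0.022,-0.026],[-0.72,-0.31,0.07]], [[-0.201,-0.018,-0.022],[-0.72,-0.31,0.06]], [[-0.202,-0.016,-0.016],[-0.72,-0.31,0.07]], [[-0.202,-0.014,-0.01],[-0.72,-0.31,0.07]], [[-0.203,-0.011,-0.005],[-0.72,-0.3,0.07]], [[-0.203,-0.009,0],[-0.72,-0.31,0.06]], [[-0.202,-0.009,0.007],[-0.72,-0.31,0.07]] ]
[ [[-0.203,-0.008,0.012],[-0.72,-0.31,0.07]], [[-0.202,-0.007,0.019],[-0.72,-0.31,0.06]], [[-0.201,-0.008,0.024],[-0.72,-0.31,0.07]], [[-0.201,-0.008,0.031],[-0.72,-0.31,0.07]], [[-0.199,-0.01,0.036],[-0.72,-0.31,0.07]], [[-0.199,-0.011,0.042],[-0.72,-0.31,0.06]], [[-0.197,-0.013,0.047],[-0.72,-0.31,0.07]] ]
```

View pics/n3.png

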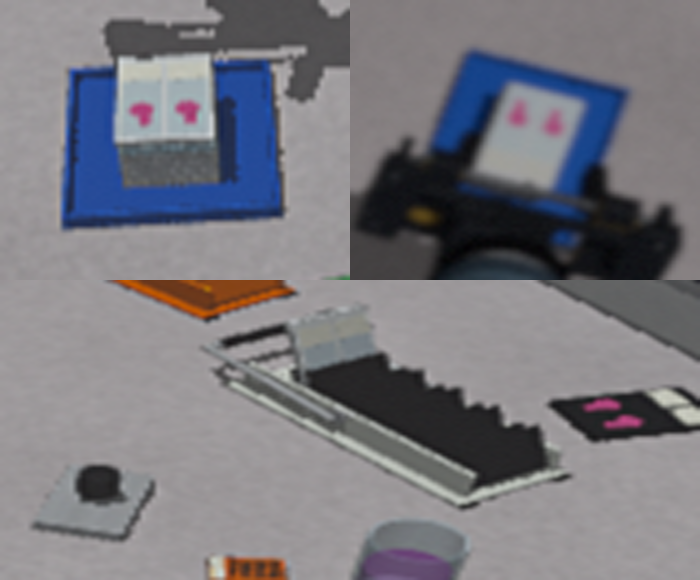

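Two mailers are on the pile. Only the slot 1 mailer remains in the rack, and I'll go for it now.

Emit:
{"name": "apply_moves", "arguments": {"moves": [[[-0.1,-0.07,0.05],[-0.36,-0.16,0.03]],[[-0.199,-0.025,-0.03],[-0.72,-0.31,0.07]],[[-0.2,-0.022,-0.026],[-0.72,-0.31,0.07]],[[-0.201,-0.018,-0.022],[-0.72,-0.31,0.06]],[[-0.202,-0.016,-0.016],[-0.72,-0.31,0.07]],[[-0.202,-0.014,-0.01],[-0.72,-0.31,0.07]],[[-0.203,-0.011,-0.005],[-0.72,-0.3,0.07]],[[-0.203,-0.009,0],[-0.72,-0.31,0.06]]], "grip": 1}}

```text
time: 27.0
position: [0.4995, -0.0052, 0.1654]
orientation: [[-0.121, 0.234, 0.965], [-0.991, -0.084, -0.104], [0.056, -0.969, 0.242]]
contact_force: [0.2, -0.3, 0.1]
grip_width: 0.088
```

```bash
python3 - <<'E'
from h import *
s=st()
l,d=grasp(0,along=.029,dx=.003,dz=-.0045)
p1,O1=rows([(rk(*(l-d*.09)),tool(RM,-110))],dmax=.04,amax=4.5)
E
```

```text
t 27.0 p [ 0.4995 -0.0052  0.1654] F [ 0.2 -0.3  0.1] w 0.088 q [-0.23 -0.06  2.04 -0.04  0.91  1.47] 
 O [[-0.121, 0.234, 0.965], [-0.991, -0.084, -0.104], [0.056, -0.969, 0.242]]
[ [[-0.196,0.002,0.008],[-0.7,-0.29,0.05]], [[-0.196,0.002,0.015],[-0.69,-0.3,0.06]], [[-0.195,0.001,0.02],[-0.7,-0.29,0.05]], [[-0.194,0.002,0.027],[-0.7,-0.3,0.05]], [[-0.193,-0,0.033],[-0.7,-0.29,0.05]], [[-0.193,-0.002,0.038],[-0.7,-0.3,0.06]], [[-0.191,-0.004,0.045],[-0.69,-0.29,0.05]], [[-0.189,-0.006,0.05],[-0.7,-0.3,0.05]] ]
```

Emit:
{"name": "apply_moves", "arguments": {"moves": [[[-0.196,0.002,0.008],[-0.7,-0.29,0.05]],[[-0.196,0.002,0.015],[-0.69,-0.3,0.06]],[[-0.195,0.001,0.02],[-0.7,-0.29,0.05]],[[-0.194,0.002,0.027],[-0.7,-0.3,0.05]],[[-0.193,0,0.033],[-0.7,-0.29,0.05]],[[-0.193,-0.002,0.038],[-0.7,-0.3,0.06]],[[-0.191,-0.004,0.045],[-0.69,-0.29,0.05]],[[-0.189,-0.006,0.05],[-0.7,-0.3,0.05]]]}}

```text
time: 27.8
position: [0.5388, 0.2262, 0.1516]
orientation: [[0.119, -0.341, 0.932], [-0.993, -0.039, 0.113], [-0.002, -0.939, -0.343]]
contact_force: [-0.2, -0.3, 0.3]
grip_width: 0.0882
```

Emit:
{"name": "apply_moves", "arguments": {"moves": [[[0,0,0],[0,0,0]],[[0,0,0],[0,0,0]]]}}

```text
time: 28.0
position: [0.5385, 0.2248, 0.151]
orientation: [[0.118, -0.339, 0.933], [-0.993, -0.041, 0.11], [0.001, -0.94, -0.341]]
contact_force: [-1.0, 0.1, -0.5]
grip_width: 0.0883
```

```bash
python3 - <<'E'
from h import *
s=st()
l,d=grasp(0,along=.029,dx=.003,dz=-.0045)
p1,O1=rows([(rk(*l),tool(RM,-110))],dmax=.025,amax=4.5)
E
```

```text
t 28.0 p [0.5385 0.2248 0.151 ] F [-1.   0.1 -0.5] w 0.0883 q [0.18 0.52 1.38 0.02 1.58 1.63] 
 O [[0.118, -0.339, 0.933], [-0.993, -0.041, 0.11], [0.001, -0.94, -0.341]]
[ [[-0.003,0.148,-0.001],[-0,-0,0]], [[-0.004,0.147,-0.001],[-0,-0.01,0]], [[-0.003,0.148,-0.002],[-0.01,-0,0]], [[-0.003,0.147,-0.001],[0,-0,0.01]] ]
```

Emit:
{"name": "apply_moves", "arguments": {"moves": [[[-0.005,0.148,-0.001],[0,0,0]],[[-0.005,0.148,-0.001],[0,0,0]],[[-0.005,0.148,-0.001],[0,0,0]],[[-0.005,0.145,-0.001],[0,0,0]],[[0,0,0],[0,0,0]],[[0,0,0],[0,0,0]]]}}

```text
time: 28.6
position: [0.5089, 0.2228, 0.0714]
orientation: [[0.115, -0.335, 0.935], [-0.993, -0.041, 0.108], [0.002, -0.941, -0.337]]
contact_force: [0.5, -0.4, 0.1]
grip_width: 0.0882
```

```bash
python3 - <<'E'
from h import *
s=st();print(RM.T@(s["position"]-RK),grasp(0,along=.029,dx=.003,dz=-.0045)[0])
E
```

```text
t 28.6 p [0.5089 0.2228 0.0714] F [ 0.5 -0.4  0.1] w 0.0882 q [0.19 0.56 1.5  0.02 1.42 1.64] 
 O [[0.115, -0.335, 0.935], [-0.993, -0.041, 0.108], [0.002, -0.941, -0.337]]
[-0.0733313  -0.00037369  0.0713664 ] [-0.07462401  0.          0.06802416]
```

Emit:
{"name": "apply_moves", "arguments": {"moves": [[[0,0.035,0.004],[-0.05,0,0]],[[0,0,0],[0,0,0]],[[0,0,0],[0,0,0]]]}}

```text
time: 28.9
position: [0.5085, 0.2232, 0.0664]
orientation: [[0.115, -0.339, 0.934], [-0.993, -0.042, 0.107], [0.003, -0.94, -0.341]]
contact_force: [0.3, -0.3, 0.7]
grip_width: 0.0881
```

Emit:
{"name": "apply_moves", "arguments": {"moves": [[[0,0,0],[0,0,0]],[[0,0,0],[0,0,0]],[[0,0,0],[0,0,0]],[[0,0,0],[0,0,0]],[[0,0,0],[0,0,0]]], "grip": 0.5, "grip_force": 20}}

```text
time: 29.4
position: [0.508, 0.2232, 0.0659]
orientation: [[0.115, -0.34, 0.933], [-0.993, -0.042, 0.108], [0.003, -0.94, -0.342]]
contact_force: [0.2, 0.9, -0.6]
grip_width: 0.0581
```

```bash
python3 - <<'E'
from h import *
s=st();print(RM.T@(s["position"]-RK))
E
```

```text
t 29.4 p [0.508  0.2232 0.0659] F [ 0.2  0.9 -0.6] w 0.0581 q [0.19 0.57 1.5  0.02 1.42 1.64] 
 O [[0.115, -0.34, 0.933], [-0.993, -0.042, 0.108], [0.003, -0.94, -0.342]]
[-0.07421818  0.00016077  0.06586919]
```

Emit:
{"name": "apply_moves", "arguments": {"moves": [[[0,-0.035,-0.035],[0,0,0]],[[0,-0.035,-0.035],[0,0,0]],[[0,-0.05,-0.05],[0,0,0]],[[0,-0.05,-0.05],[0,0,0]],[[0,-0.05,-0.05],[0,0,0]],[[0,-0.05,-0.05],[0,0,0]],[[0,0,0],[0,0,0]]]}}

```text
time: 30.1
position: [0.4841, 0.2208, 0.1195]
orientation: [[0.116, -0.338, 0.934], [-0.993, -0.042, 0.108], [0.003, -0.94, -0.34]]
contact_force: [-0.9, 0.5, -1.0]
grip_width: 0.0577
```

```bash
python3 - <<'E'
from h import *
s=st();p=s["position"];O=s["orientation"];snap("o1")
a=cv2.imread("pics/o1_scene.png")[110:250,350:480]
cv2.imwrite("pics/o1.png",cv2.resize(a,None,fx=4,fy=4,interpolation=2))
p1,O1=rows([(p+[.02,0,.09],O)],dmax=.03)
rows([(tr(-.0168,-.0007,.2),tool(TM,-45))],p=p1,O=O1,dmax=.03,amax=4.5)
E
```

```text
t 30.1 p [0.4841 0.2208 0.1195] F [-0.9  0.5 -1. ] w 0.0577 q [0.19 0.45 1.55 0.02 1.48 1.64] 
 O [[0.116, -0.338, 0.934], [-0.993, -0.042, 0.108], [0.003, -0.94, -0.34]]
[ [[0.004,-0.155,-0.021],[0,-0,0]], [[0.004,-0.154,-0.02],[0.01,-0,0]], [[0.004,-0.155,-0.021],[0,-0,0]], [[0.004,-0.155,-0.02],[0,-0,0]] ]
[ [[0.187,0.014,-0.026],[0.66,0.29,-0.06]], [[0.188,0.014,-0.021],[0.66,0.3,-0.07]], [[0.188,0.014,-0.016],[0.67,0.29,-0.06]], [[0.188,0.014,-0.011],[0.66,0.3,-0.06]], [[0.189,0.014,-0.007],[0.66,0.29,-0.07]], [[0.189,0.016,-0.001],[0.66,0.29,-0.06]], [[0.188,0.017,0.002],[0.67,0.3,-0.06]], [[0.189,0.018,0.008],[0.66,0.29,-0.07]] ]
[ [[0.187,0.021,0.012],[0.66,0.29,-0.06]], [[0.188,0.023,0.016],[0.66,0.3,-0.07]], [[0.186,0.025,0.02],[0.66,0.29,-0.06]], [[0.186,0.028,0.024],[0.67,0.3,-0.06]], [[0.185,0.031,0.028],[0.66,0.29,-0.07]], [[0.183,0.034,0.032],[0.66,0.29,-0.06]], [[0.182,0.038,0.034],[0.66,0.3,-0.06]], [[0.181,0.042,0.037],[0.67,0.29,-0.07]] ]
```

View pics/o1.png

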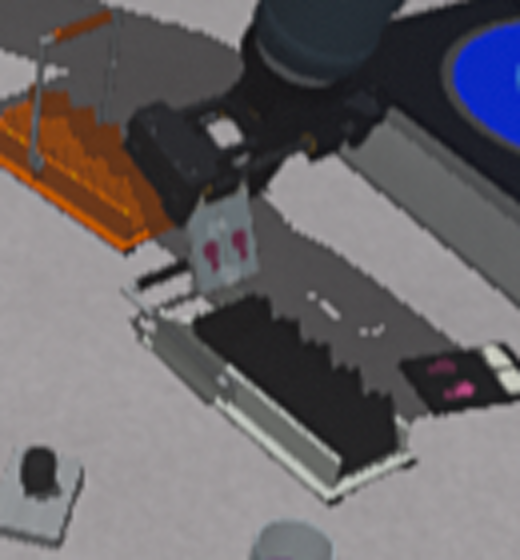

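Emit:
{"name": "apply_moves", "arguments": {"moves": [[[0,-0.1,-0.02],[0,0,0]],[[0,-0.18,-0.02],[0,0,0]],[[0,-0.18,-0.02],[0,0,0]],[[0,-0.15,-0.02],[0,0,0]],[[0.187,0.014,-0.026],[0.66,0.29,-0.06]],[[0.188,0.014,-0.021],[0.66,0.3,-0.07]],[[0.188,0.014,-0.016],[0.67,0.29,-0.06]],[[0.188,0.014,-0.011],[0.66,0.3,-0.06]]]}}

```text
time: 31.0
position: [0.4997, 0.1086, 0.2062]
orientation: [[-0.001, -0.065, 0.998], [-0.999, -0.054, -0.004], [0.055, -0.996, -0.065]]
contact_force: [-0.8, -0.1, -0.9]
grip_width: 0.0574
```

Emit:
{"name": "apply_moves", "arguments": {"moves": [[[0.189,0.014,-0.007],[0.66,0.29,-0.07]],[[0.189,0.016,0],[0.66,0.29,-0.06]],[[0.188,0.017,0.002],[0.67,0.3,-0.06]],[[0.189,0.018,0.008],[0.66,0.29,-0.07]],[[0.187,0.021,0.012],[0.66,0.29,-0.06]],[[0.188,0.023,0.016],[0.66,0.3,-0.07]],[[0.186,0.025,0.02],[0.66,0.29,-0.06]],[[0.186,0.028,0.024],[0.67,0.3,-0.06]]]}}

```text
time: 31.8
position: [0.4908, -0.1186, 0.2017]
orientation: [[-0.246, 0.459, 0.854], [-0.968, -0.165, -0.191], [0.053, -0.873, 0.485]]
contact_force: [1.1, 1.0, -1.1]
grip_width: 0.0578
```

```bash
python3 - <<'E'
from h import *
s=st()
rows([(tr(-.0168,-.0007,.19),tool(TM,-45))],dmax=.03,amax=4.5)
E
```

```text
t 31.8 p [ 0.4908 -0.1186  0.2017] F [ 1.1  1.  -1.1] w 0.0578 q [-0.53 -0.27  2.2   0.14  0.71  1.19] 
 O [[-0.246, 0.459, 0.854], [-0.968, -0.165, -0.191], [0.053, -0.873, 0.485]]
[ [[0.185,0.045,0.021],[0.66,0.29,-0.06]], [[0.185,0.049,0.024],[0.65,0.29,-0.06]], [[0.183,0.051,0.025],[0.66,0.3,-0.06]], [[0.183,0.054,0.028],[0.66,0.29,-0.06]] ]
```

Emit:
{"name": "apply_moves", "arguments": {"moves": [[[0.185,0.045,0.021],[0.66,0.29,-0.06]],[[0.185,0.049,0.024],[0.66,0.29,-0.06]],[[0.183,0.051,0.025],[0.66,0.3,-0.06]],[[0.183,0.054,0.028],[0.66,0.29,-0.06]],[[0,0,0],[0,0,0]],[[0,0,0],[0,0,0]]]}}

```text
time: 32.4
position: [0.487, -0.2272, 0.189]
orientation: [[-0.349, 0.653, 0.673], [-0.937, -0.242, -0.25], [-0.0, -0.718, 0.696]]
contact_force: [0.6, 0.2, 0.3]
grip_width: 0.0576
```

```bash
python3 - <<'E'
from h import *
s=st();print(TM.T@(s["position"]-TR));snap("o2")
a=cv2.imread("pics/o2_scene.png")[110:290,180:330];b=cv2.imread("pics/o2_top.png")[140:250,310:430]
cv2.imwrite("pics/o2.png",np.hstack([cv2.resize(a,(400,480),interpolation=2),cv2.resize(b,(400,480),interpolation=2)]))
rows([(tr(-.0168,-.0007,.08),tool(TM,-45))],dmax=.03,amax=4.5)
E
```

```text
t 32.4 p [ 0.487  -0.2272  0.189 ] F [0.6 0.2 0.3] w 0.0576 q [-0.87 -0.25  2.33  0.8   0.49  0.45] 
 O [[-0.349, 0.653, 0.673], [-0.937, -0.242, -0.25], [-0.0, -0.718, 0.696]]
[-0.01867511  0.00500399  0.18903227]
[ [[0.011,0.133,-0.126],[0.03,0.02,-0.01]], [[0.011,0.132,-0.126],[0.04,0.01,-0.02]], [[0.011,0.132,-0.126],[0.03,0.02,-0.01]], [[0.012,0.131,-0.127],[0.03,0.01,-0.01]] ]
```

View pics/o2.png

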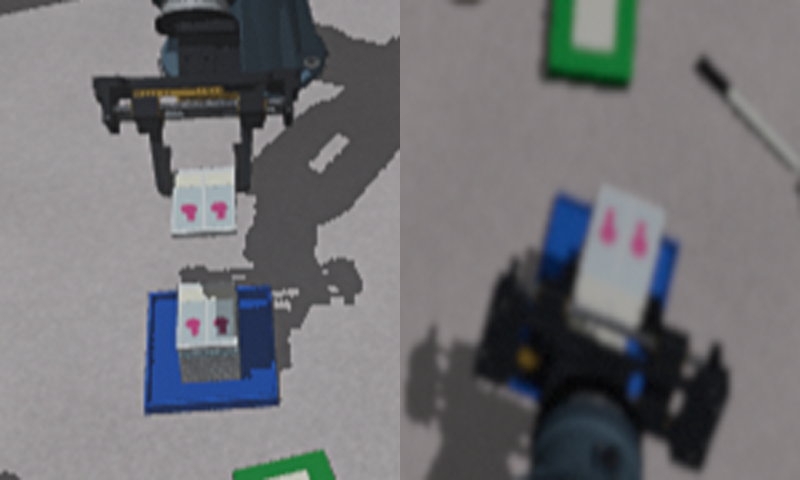

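Emit:
{"name": "apply_moves", "arguments": {"moves": [[[0.011,0.08,-0.075],[0.03,0.02,-0.01]],[[0.011,0.13,-0.125],[0.04,0.01,-0.02]],[[0.011,0.132,-0.126],[0.03,0.02,-0.01]],[[0.012,0.11,-0.107],[0.03,0.01,-0.01]],[[0,0.075,-0.075],[0,0,0]],[[0,0.035,-0.035],[0,0,0]],[[0,0,0],[0,0,0]],[[0,0,0],[0,0,0]]]}}

```text
time: 33.3
position: [0.4874, -0.2328, 0.0749]
orientation: [[-0.352, 0.663, 0.661], [-0.936, -0.249, -0.249], [-0.001, -0.706, 0.708]]
contact_force: [1.5, -0.3, -0.4]
grip_width: 0.0579
```

```bash
python3 - <<'E'
from h import *
s=st();print(TM.T@(s["position"]-TR))
E
```

```text
t 33.3 p [ 0.4874 -0.2328  0.0749] F [ 1.5 -0.3 -0.4] w 0.0579 q [-0.88  0.1   2.37  1.67  0.36 -0.49] 
 O [[-0.352, 0.663, 0.661], [-0.936, -0.249, -0.249], [-0.001, -0.706, 0.708]]
[-0.01632346 -0.00011144  0.07485383]
```

Emit:
{"name": "apply_moves", "arguments": {"moves": [[[0.003,0.025,-0.025],[0.02,0,0]],[[0,0.025,-0.025],[0,0,0]],[[0,0.012,-0.012],[0,0,0]],[[0,0,0],[0,0,0]]]}}

```text
time: 33.7
position: [0.4868, -0.2339, 0.0617]
orientation: [[-0.354, 0.664, 0.659], [-0.935, -0.251, -0.249], [-0.0, -0.705, 0.71]]
contact_force: [0.3, 0.1, -0.7]
grip_width: 0.058
```

Emit:
{"name": "apply_moves", "arguments": {"moves": [[[0,0.006,-0.006],[0,0,0]],[[0,0.006,-0.006],[0,0,0]],[[0,0.005,-0.005],[0,0,0]],[[0,0,0],[0,0,0]]]}}

```text
time: 34.1
position: [0.4867, -0.234, 0.0579]
orientation: [[-0.354, 0.664, 0.659], [-0.935, -0.251, -0.25], [-0.001, -0.705, 0.71]]
contact_force: [1.2, 1.4, 2.0]
grip_width: 0.0578
```

```bash
python3 - <<'E'
from h import *
s=st();print(TM.T@(s["position"]-TR))
E
```

```text
t 34.1 p [ 0.4867 -0.234   0.0579] F [1.2 1.4 2. ] w 0.0578 q [-0.88  0.16  2.36  1.83  0.38 -0.66] 
 O [[-0.354, 0.664, 0.659], [-0.935, -0.251, -0.25], [-0.001, -0.705, 0.71]]
[-0.01652062 -0.00148867  0.05786372]
```

Emit:
{"name": "apply_moves", "arguments": {"moves": [[[-0.004,0.005,-0.005],[0,0,0]],[[0,0.005,-0.005],[0,0,0]],[[0,0,0],[0,0,0]]]}}

```text
time: 34.4
position: [0.4868, -0.234, 0.0557]
orientation: [[-0.355, 0.663, 0.659], [-0.935, -0.252, -0.25], [-0.0, -0.705, 0.71]]
contact_force: [-0.5, -1.4, 3.9]
grip_width: 0.0578
```

Emit:
{"name": "apply_moves", "arguments": {"moves": [[[0,0.004,-0.004],[0,0,0]],[[0,0.004,-0.004],[0,0,0]],[[0,0,0],[0,0,0]]]}}

```text
time: 34.7
position: [0.4871, -0.2341, 0.0546]
orientation: [[-0.355, 0.664, 0.658], [-0.935, -0.252, -0.25], [0.0, -0.704, 0.71]]
contact_force: [-4.5, 1.7, 11.5]
grip_width: 0.0577
```

Touchdown at 54.6 mm with about 11 N, again 8 mm above the previous one. I'll release and back off.

Emit:
{"name": "apply_moves", "arguments": {"moves": [[[0,-0.002,0.002],[0,0,0]],[[0,0,0],[0,0,0]],[[0,0,0],[0,0,0]],[[0,0,0],[0,0,0]]], "grip": 0.8}}

```text
time: 35.1
position: [0.4863, -0.2331, 0.0537]
orientation: [[-0.354, 0.663, 0.66], [-0.935, -0.251, -0.251], [-0.001, -0.706, 0.708]]
contact_force: [0.4, -0.8, -0.2]
grip_width: 0.0704
```

Emit:
{"name": "apply_moves", "arguments": {"moves": [[[0,-0.07,0.03],[0,0,0]],[[0,-0.2,0.1],[0,0,0]],[[0,-0.25,0.15],[0,0,0]],[[0,-0.25,0.15],[0,0,0]],[[-0.1,-0.15,0.15],[-0.5,0,0]],[[-0.2,-0.1,0.05],[-0.8,0,0]]]}}

```text
time: 35.7
position: [0.4755, -0.1973, 0.1716]
orientation: [[-0.332, 0.634, 0.698], [-0.943, -0.208, -0.26], [-0.02, -0.745, 0.667]]
contact_force: [-0.4, 0.7, -0.6]
grip_width: 0.0705
```

```bash
python3 - <<'E'
from h import *
s=st();snap("o3")
a=cv2.imread("pics/o3_scene.png")[190:270,220:300];b=cv2.imread("pics/o3_top.png")[170:250,330:410];c=cv2.imread("pics/o3_scene.png")[190:270,320:400];d=cv2.imread("pics/o3_top.png")[150:230,250:330]
cv2.imwrite("pics/o3.png",np.vstack([np.hstack([cv2.resize(x,(300,300),interpolation=2) for x in(a,b)]),np.hstack([cv2.resize(x,(300,300),interpolation=2) for x in(c,d)])]))
E
```

```text
t 35.7 p [ 0.4755 -0.1973  0.1716] F [-0.4  0.7 -0.6] w 0.0705 q [-0.84 -0.27  2.37  0.75  0.51  0.51] 
 O [[-0.332, 0.634, 0.698], [-0.943, -0.208, -0.26], [-0.02, -0.745, 0.667]]
```

View pics/o3.png

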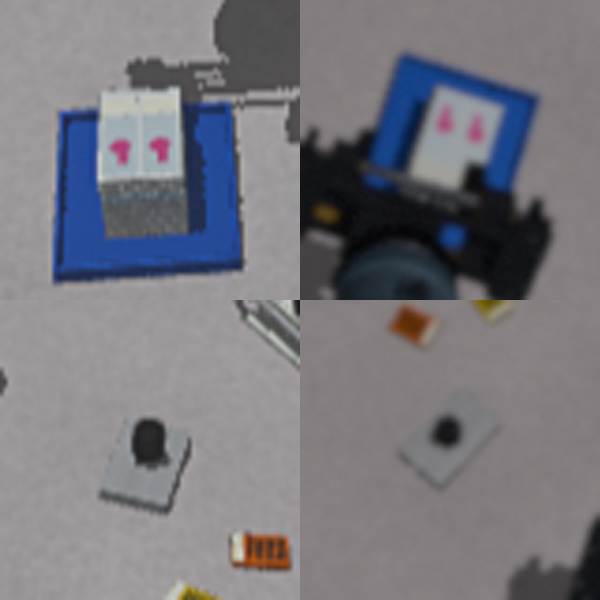

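All three mailers are stacked squarely, and the weight has not moved: knob at about scene (359,227) and top (289,185). I'll measure the knob, the plate yaw and the top mailer.

```bash
python3 - <<'E'
from h import *
def dark(n,x0,y0,x1,y1,t=60):
    g=cv2.cvtColor(cv2.imread(f"pics/o3_{n}.png"),6)[y0:y1,x0:x1];m=(g<t).astype(np.uint8)
    k,l,stt,ce=cv2.connectedComponentsWithStats(m);i=1+np.argmax(stt[1:,4]);print(n,stt[i],ce[i]);return ce[i]+[x0,y0]
us=dark("scene",345,215,375,250);ut=dark("top",278,175,300,196)
X,r=tri(us,ut);print(us,ut,X.round(4),r)
# ray check at z .031
print(ray("top",ut,.040),ray("scene",us,.031))
P=[np.array([250+(x-300)/300*80,150+(y-300)/300*80]) for x,y in((400,455),(440,488),(500,430),(462,393))]
q=[ray("top",p,.012) for p in P];print(np.mean(q,0));d=q[3]-q[0];d2=q[2]-q[1];print(np.degrees(np.arctan2(d[1],d[0])),np.degrees(np.arctan2(d2[1],d2[0])),np.linalg.norm(d),np.linalg.norm(q[1]-q[0]))
# top mailer centre
s=lambda x,y:np.array([220+x/300*80,190+y/300*80])
S=[s(97,181),s(185,179),s(180,88),s(103,92)]
q=[TM.T@(ray("scene",p,.062)-TR) for p in S];print(np.round(q,4),np.mean(q,0))
E
```

```text
scene [11  7  8 12 82] [14.46341463 12.35365854]
top [ 8  7  6  7 36] [10.61111111  9.97222222]
[359.46341463 227.35365854] [288.61111111 184.97222222] [0.5985 0.0188 0.0282] 0.19289828930340036
[0.59510817 0.01733706 0.04      ] [0.60101469 0.0176298  0.031     ]
[0.59293569 0.01439431 0.012     ]
-45.43477130375581 -46.75564512683785 0.07842253167461656 0.04664428942742089
[[ 0.0494 -0.0278  0.062 ]
 [ 0.0522  0.0313  0.062 ]
 [-0.0398  0.0295  0.062 ]
 [-0.0397 -0.0252  0.062 ]] [0.00552954 0.00196125 0.062     ]
```

```bash
cat >> h.py <<'E'
WM=Ro.from_euler('z',-46,degrees=True).as_matrix()
E
python3 - <<'E'
from h import *
rows([(np.array([.5975,.0175,.14]),tool(WM,-90))],dmax=.04,amax=5)
E
```

```text
[ [[-0.178,0.042,0.006],[-0.76,0.47,-0.2]], [[-0.179,0.038,0],[-0.76,0.47,-0.2]], [[-0.18,0.034,-0.005],[-0.75,0.46,-0.2]], [[-0.18,0.032,-0.012],[-0.76,0.47,-0.2]], [[-0.181,0.028,-0.018],[-0.76,0.47,-0.2]], [[-0.179,0.027,-0.025],[-0.76,0.47,-0.21]], [[-0.179,0.025,-0.031],[-0.75,0.46,-0.2]], [[-0.177,0.024,-0.038],[-0.76,0.47,-0.2]] ]
[ [[-0.176,0.024,-0.045],[-0.76,0.47,-0.2]] ]
```

Emit:
{"name": "apply_moves", "arguments": {"moves": [[[-0.178,0.03,0.006],[-0.76,0.47,-0.2]],[[-0.179,0.03,0],[-0.76,0.47,-0.2]],[[-0.18,0.034,-0.005],[-0.75,0.46,-0.2]],[[-0.18,0.032,-0.012],[-0.76,0.47,-0.2]],[[-0.181,0.028,-0.018],[-0.76,0.47,-0.2]],[[-0.179,0.027,-0.025],[-0.76,0.47,-0.2]],[[-0.179,0.025,-0.031],[-0.75,0.46,-0.2]],[[-0.177,0.024,-0.038],[-0.76,0.47,-0.2]]]}}

```text
time: 36.6
position: [0.5532, -0.0312, 0.1449]
orientation: [[-0.617, 0.168, 0.769], [-0.785, -0.064, -0.616], [-0.054, -0.984, 0.172]]
contact_force: [0.7, -0.4, -0.1]
grip_width: 0.0704
```

Emit:
{"name": "apply_moves", "arguments": {"moves": [[[-0.1,0.02,-0.03],[-0.7,0.4,-0.2]],[[0,0,0],[0,0,0]],[[0,0,0],[0,0,0]]]}}

```text
time: 36.9
position: [0.559, -0.0188, 0.1419]
orientation: [[-0.651, 0.102, 0.752], [-0.758, -0.037, -0.651], [-0.039, -0.994, 0.101]]
contact_force: [0.5, -0.4, -0.4]
grip_width: 0.0704
```

```bash
python3 - <<'E'
from h import *
st();snap("w1")
a=cv2.imread("pics/w1_scene.png")[150:270,290:420];b=cv2.imread("pics/w1_top.png")[140:230,250:430]
cv2.imwrite("pics/w1.png",np.hstack([cv2.resize(a,(400,370),interpolation=2),cv2.resize(b,(400,200),interpolation=2) if 0 else cv2.resize(b,(400,370),interpolation=2)]))
rows([(np.array([.5975,.0175,.09]),tool(WM,-90)),(np.array([.5975,.0175,.022]),tool(WM,-90))],dmax=.025,amax=5)
E
```

```text
t 36.9 p [ 0.559  -0.0188  0.1419] F [ 0.5 -0.4 -0.4] w 0.0704 q [-0.24  0.19  1.81 -0.01  1.03  2.05] 
 O [[-0.651, 0.102, 0.752], [-0.758, -0.037, -0.651], [-0.039, -0.994, 0.101]]
[ [[-0.085,0.092,-0],[-0.24,0.21,-0.1]], [[-0.087,0.091,-0],[-0.24,0.22,-0.11]], [[-0.087,0.089,-0],[-0.24,0.21,-0.1]], [[-0.088,0.089,0],[-0.25,0.22,-0.11]], [[-0,0.151,0],[0,-0,0]], [[-0,0.151,0],[0,-0,0]], [[-0,0.152,0.001],[0,-0,0]] ]
```

View pics/w1.png

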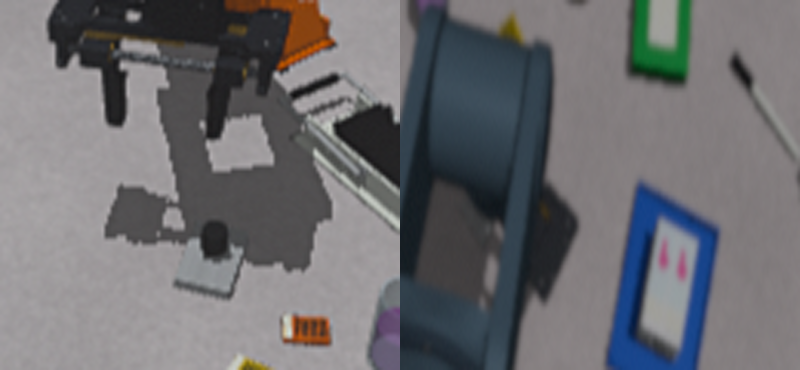

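Emit:
{"name": "apply_moves", "arguments": {"moves": [[[-0.085,0.06,0],[-0.24,0.21,-0.1]],[[-0.087,0.08,0],[-0.24,0.22,-0.11]],[[-0.087,0.089,0],[-0.24,0.21,-0.1]],[[-0.088,0.089,0],[-0.25,0.22,-0.11]],[[0,0,0],[0,0,0]],[[0,0,0],[0,0,0]]]}}

```text
time: 37.6
position: [0.5973, 0.0174, 0.0974]
orientation: [[-0.72, 0.0, 0.694], [-0.694, -0.001, -0.72], [0.001, -1.0, 0.001]]
contact_force: [1.0, 0.2, 0.4]
grip_width: 0.0708
```

```bash
python3 - <<'E'
from h import *
st();snap("w2")
a=cv2.imread("pics/w2_scene.png")[170:260,310:400]
cv2.imwrite("pics/w2.png",cv2.resize(a,None,fx=6,fy=6,interpolation=2))
rows([(np.array([.5975,.0175,.022]),tool(WM,-90))],dmax=.02,amax=5)
E
```

```text
t 37.6 p [0.5973 0.0174 0.0974] F [1.  0.2 0.4] w 0.0708 q [-0.17  0.39  1.65 -0.    1.1   2.21] 
 O [[-0.72, 0.0, 0.694], [-0.694, -0.001, -0.72], [0.001, -1.0, 0.001]]
[ [[-0,0.127,-0.001],[-0,-0,-0]], [[-0,0.127,-0.001],[-0.01,-0.01,-0]], [[-0,0.127,-0],[-0,-0,-0]], [[-0,0.127,-0.001],[-0.01,-0,-0]] ]
```

View pics/w2.png

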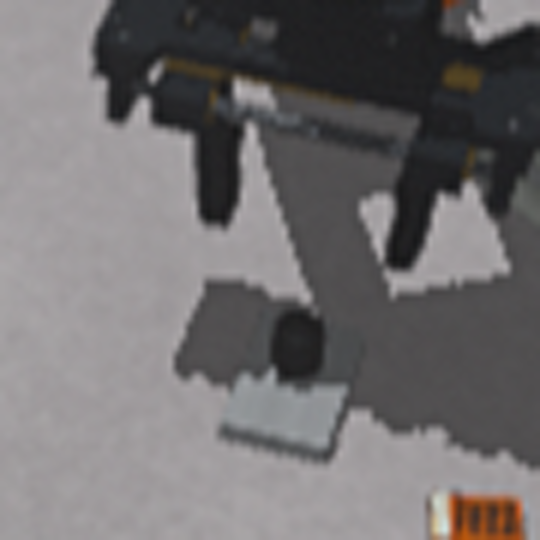

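The open fingers straddle the knob (crop (298,340)). I'll descend and grip it.

Emit:
{"name": "apply_moves", "arguments": {"moves": [[[0,0.127,0],[0,0,0]],[[0,0.127,0],[0,0,0]],[[0,0.127,0],[0,0,0]],[[0,0.09,0],[0,0,0]],[[0,0.03,0],[0,0,0]],[[0,0,0],[0,0,0]]]}}

```text
time: 38.3
position: [0.5978, 0.0176, 0.0223]
orientation: [[-0.721, -0.0, 0.693], [-0.693, -0.001, -0.721], [0.001, -1.0, 0.0]]
contact_force: [-0.0, 1.5, -0.7]
grip_width: 0.0705
```

Emit:
{"name": "apply_moves", "arguments": {"moves": [[[0,0,0],[0,0,0]],[[0,0,0],[0,0,0]],[[0,0,0],[0,0,0]],[[0,0,0],[0,0,0]],[[0,0,0],[0,0,0]],[[0,0,0],[0,0,0]],[[0,0,0],[0,0,0]],[[0,0,0],[0,0,0]]], "grip": 0.1, "grip_force": 30}}

```text
time: 39.1
position: [0.598, 0.0177, 0.0225]
orientation: [[-0.721, -0.0, 0.693], [-0.693, -0.001, -0.721], [0.001, -1.0, 0.001]]
contact_force: [-1.8, 0.2, 2.1]
grip_width: 0.0231
```

```bash
python3 - <<'E'
from h import *
st()
E
```

```text
t 39.1 p [0.598  0.0177 0.0225] F [-1.8  0.2  2.1] w 0.0231 q [-0.17  0.51  1.67 -0.    0.97  2.21] 
 O [[-0.721, -0.0, 0.693], [-0.693, -0.001, -0.721], [0.001, -1.0, 0.001]]
```

Emit:
{"name": "apply_moves", "arguments": {"moves": [[[0,-0.05,0],[0,0,0]],[[0,-0.1,0],[0,0,0]],[[0,-0.2,0],[0,0,0]],[[0,-0.2,0],[0,0,0]],[[0,-0.2,0],[0,0,0]],[[0,-0.15,0],[0,0,0]],[[0,0,0],[0,0,0]]]}}

```text
time: 39.8
position: [0.6007, 0.0177, 0.1623]
orientation: [[-0.72, 0.008, 0.693], [-0.694, -0.002, -0.72], [-0.004, -1.0, 0.007]]
contact_force: [-0.3, 0.3, -4.7]
grip_width: 0.0231
```

```bash
python3 - <<'E'
from h import *
st();snap("w3")
a=cv2.imread("pics/w3_scene.png")[150:260,310:400]
cv2.imwrite("pics/w3.png",cv2.resize(a,None,fx=4,fy=4,interpolation=2))
rows([(tr(.002,0,.15),tool(TM,-90))],dmax=.035,amax=5)
E
```

```text
t 39.8 p [0.6007 0.0177 0.1623] F [-0.3  0.3 -4.7] w 0.0231 q [-0.17  0.31  1.61 -0.    1.21  2.21] 
 O [[-0.72, 0.008, 0.693], [-0.694, -0.002, -0.72], [-0.004, -1.0, 0.007]]
[ [[0.205,0.006,0.1],[-0,-0.53,0]], [[0.21,0.007,0.089],[-0,-0.53,0]], [[0.214,0.006,0.078],[-0,-0.52,0]], [[0.219,0.007,0.065],[-0.01,-0.53,0]], [[0.222,0.006,0.053],[0,-0.53,0]], [[0.224,0.007,0.041],[0,-0.53,0]], [[0.226,0.006,0.028],[-0,-0.53,0]], [[0.228,0.007,0.016],[-0,-0.53,0]] ]
```

View pics/w3.png

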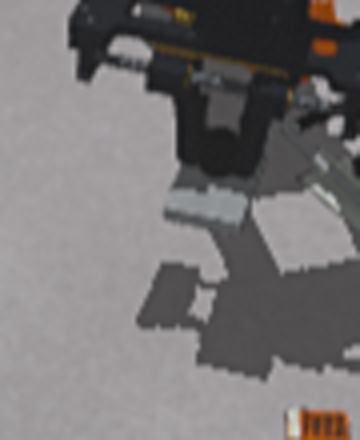

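The weight is held level, with a load of about 4.5 N. I'll carry it over the tray.

Emit:
{"name": "apply_moves", "arguments": {"moves": [[[0.1,0,0.05],[0,-0.26,0]],[[0.205,0.006,0.1],[0,-0.53,0]],[[0.21,0.007,0.089],[0,-0.53,0]],[[0.214,0.006,0.078],[0,-0.52,0]],[[0.219,0.007,0.065],[0,-0.53,0]],[[0.222,0.006,0.053],[0,-0.53,0]],[[0.224,0.007,0.041],[0,-0.53,0]],[[0.15,0.006,0.02],[0,-0.4,0]]]}}

```text
time: 40.7
position: [0.5186, -0.2155, 0.1486]
orientation: [[-0.392, -0.003, 0.92], [-0.92, 0.001, -0.392], [0.001, -1.0, -0.003]]
contact_force: [-0.1, 0.2, -4.8]
grip_width: 0.0232
```

```bash
python3 - <<'E'
from h import *
st();rows([(tr(.002,0,.15),tool(TM,-90))],dmax=.02,amax=5)
E
```

```text
t 40.7 p [ 0.5186 -0.2155  0.1486] F [-0.1  0.2 -4.8] w 0.0232 q [-0.6   0.25  1.72 -0.    1.18  1.37] 
 O [[-0.392, -0.003, 0.92], [-0.92, 0.001, -0.392], [0.001, -1.0, -0.003]]
[ [[0.091,-0.005,-0.012],[0.02,-0.19,0]], [[0.091,-0.004,-0.014],[0.01,-0.2,0]] ]
```

Emit:
{"name": "apply_moves", "arguments": {"moves": [[[0.091,0,-0.012],[0,-0.19,0]],[[0.091,0.05,-0.014],[0,-0.2,0]],[[0,0.1,0],[0,0,0]],[[0,0.1,0],[0,0,0]],[[0,0.06,0],[0,0,0]],[[0,0,0],[0,0,0]],[[0,0,0],[0,0,0]]]}}

```text
time: 41.4
position: [0.5068, -0.2373, 0.1039]
orientation: [[-0.354, -0.001, 0.935], [-0.935, -0.0, -0.354], [0.001, -1.0, -0.0]]
contact_force: [-0.6, -0.2, -5.3]
grip_width: 0.0233
```

```bash
python3 - <<'E'
from h import *
s=st();print(TM.T@(s["position"]-TR));snap("w4")
a=cv2.imread("pics/w4_scene.png")[170:280,210:310];b=cv2.imread("pics/w4_top.png")[160:250,320:420]
cv2.imwrite("pics/w4.png",np.hstack([cv2.resize(a,(400,440),interpolation=2),cv2.resize(b,(400,440),interpolation=2)]))
E
```

```text
t 41.4 p [ 0.5068 -0.2373  0.1039] F [-0.6 -0.2 -5.3] w 0.0233 q [-0.65  0.31  1.75 -0.    1.09  1.28] 
 O [[-0.354, -0.001, 0.935], [-0.935, -0.0, -0.354], [0.001, -1.0, -0.0]]
[0.00340641 0.00258616 0.10389678]
```

View pics/w4.png

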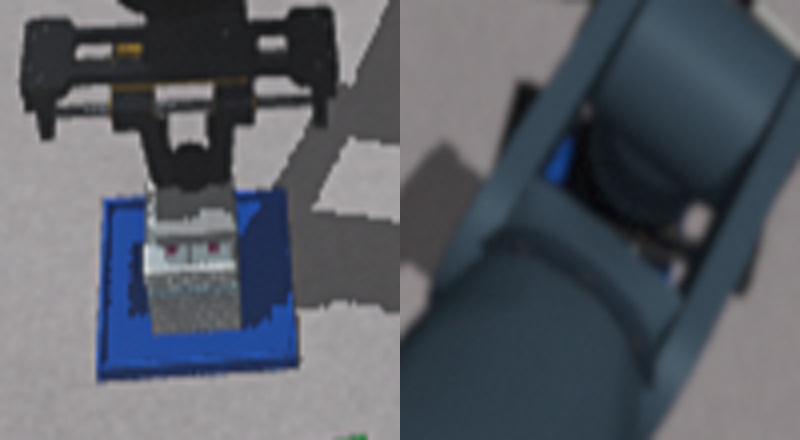

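Emit:
{"name": "apply_moves", "arguments": {"moves": [[[0.017,0.025,-0.007],[0,0,0]],[[0,0.03,0],[0,0,0]],[[0,0.02,0],[0,0,0]],[[0,0,0],[0,0,0]]]}}

```text
time: 41.9
position: [0.5044, -0.2398, 0.0925]
orientation: [[-0.355, -0.001, 0.935], [-0.935, -0.0, -0.355], [0.001, -1.0, -0.001]]
contact_force: [-0.5, -0.3, -3.8]
grip_width: 0.0232
```

Emit:
{"name": "apply_moves", "arguments": {"moves": [[[0,0.007,0],[0,0,0]],[[0,0.007,0],[0,0,0]],[[0,0.007,0],[0,0,0]],[[0,0,0],[0,0,0]]]}}

```text
time: 42.3
position: [0.5047, -0.24, 0.0899]
orientation: [[-0.355, -0.0, 0.935], [-0.935, -0.001, -0.355], [0.001, -1.0, 0.0]]
contact_force: [-0.6, -0.1, -3.6]
grip_width: 0.0231
```

Emit:
{"name": "apply_moves", "arguments": {"moves": [[[0,0.006,0],[0,0,0]],[[0,0.006,0],[0,0,0]],[[0,0,0],[0,0,0]]]}}

```text
time: 42.6
position: [0.5047, -0.24, 0.088]
orientation: [[-0.355, -0.0, 0.935], [-0.935, -0.001, -0.355], [0.001, -1.0, 0.0]]
contact_force: [0.2, 0.3, -5.0]
grip_width: 0.0232
```

Emit:
{"name": "apply_moves", "arguments": {"moves": [[[0,0.006,0],[0,0,0]],[[0,0.006,0],[0,0,0]],[[0,0,0],[0,0,0]]]}}

```text
time: 42.9
position: [0.5047, -0.24, 0.0862]
orientation: [[-0.355, -0.0, 0.935], [-0.935, -0.001, -0.355], [0.001, -1.0, 0.0]]
contact_force: [-0.7, -0.3, -4.4]
grip_width: 0.0233
```

Emit:
{"name": "apply_moves", "arguments": {"moves": [[[0,0.005,0],[0,0,0]],[[0,0,0],[0,0,0]]]}}

```text
time: 43.1
position: [0.5049, -0.24, 0.086]
orientation: [[-0.355, 0.0, 0.935], [-0.935, -0.001, -0.355], [0.001, -1.0, 0.001]]
contact_force: [-2.2, 0.8, 0.0]
grip_width: 0.023
```

Emit:
{"name": "apply_moves", "arguments": {"moves": [[[0,0.004,0],[0,0,0]],[[0,0,0],[0,0,0]]]}}

```text
time: 43.3
position: [0.5049, -0.2401, 0.086]
orientation: [[-0.355, 0.0, 0.935], [-0.935, -0.001, -0.355], [0.001, -1.0, 0.001]]
contact_force: [-2.5, 3.1, 5.8]
grip_width: 0.0227
```

The weight sits on the stack at TCP 86 mm, and Fz has gone from −4.7 to +5.8 N. I'll release it gently.

Emit:
{"name": "apply_moves", "arguments": {"moves": [[[0,-0.003,0],[0,0,0]],[[0,0,0],[0,0,0]]]}}

```text
time: 43.5
position: [0.5049, -0.2401, 0.086]
orientation: [[-0.355, 0.0, 0.935], [-0.935, -0.001, -0.355], [0.001, -1.0, 0.001]]
contact_force: [-3.4, 1.9, 4.2]
grip_width: 0.0229
```

Emit:
{"name": "apply_moves", "arguments": {"moves": [[[0,0,0],[0,0,0]],[[0,0,0],[0,0,0]],[[0,0,0],[0,0,0]],[[0,0,0],[0,0,0]]], "grip": 0.6}}

```text
time: 43.9
position: [0.5049, -0.2402, 0.0855]
orientation: [[-0.355, 0.0, 0.935], [-0.935, -0.001, -0.355], [0.001, -1.0, 0.001]]
contact_force: [-0.6, 0.4, -0.7]
grip_width: 0.0516
```

Emit:
{"name": "apply_moves", "arguments": {"moves": [[[0,-0.05,0],[0,0,0]],[[0,-0.1,0],[0,0,0]],[[0,-0.2,0],[0,0,0]],[[0,-0.3,0],[0,0,0]],[[0,-0.3,0],[0,0,0]],[[-0.3,0,0],[0,0,0]],[[-0.3,0,0],[0,0,0]],[[-0.3,0,0],[0,0,0]]]}}

```text
time: 44.7
position: [0.5535, -0.1128, 0.2303]
orientation: [[-0.356, 0.003, 0.934], [-0.934, -0.002, -0.356], [0.001, -1.0, 0.004]]
contact_force: [0.0, -0.1, -0.7]
grip_width: 0.0527
```

Emit:
{"name": "apply_moves", "arguments": {"moves": [[[-0.3,0,0],[0,0,0]],[[-0.3,0,0],[0,0,0]],[[-0.3,0,0],[0,0,0]],[[0,0,0],[0,0,0]],[[0,0,0],[0,0,0]]]}}

```text
time: 45.2
position: [0.6008, 0.0135, 0.2289]
orientation: [[-0.352, 0.001, 0.936], [-0.936, -0.002, -0.352], [0.001, -1.0, 0.002]]
contact_force: [-0.0, -0.6, -0.7]
grip_width: 0.0526
```

```bash
python3 - <<'E'
from h import *
s=st();snap("f1")
a=cv2.imread("pics/f1_scene.png")[180:280,210:310];b=cv2.imread("pics/f1_top.png")[160:260,320:420]
cv2.imwrite("pics/f1.png",np.hstack([cv2.resize(a,(400,400),interpolation=2),cv2.resize(b,(400,400),interpolation=2)]))
E
```

```text
t 45.2 p [0.6008 0.0135 0.2289] F [-0.  -0.6 -0.7] w 0.0526 q [-0.17  0.25  1.55 -0.    1.34  1.76] 
 O [[-0.352, 0.001, 0.936], [-0.936, -0.002, -0.352], [0.001, -1.0, 0.002]]
```

View pics/f1.png

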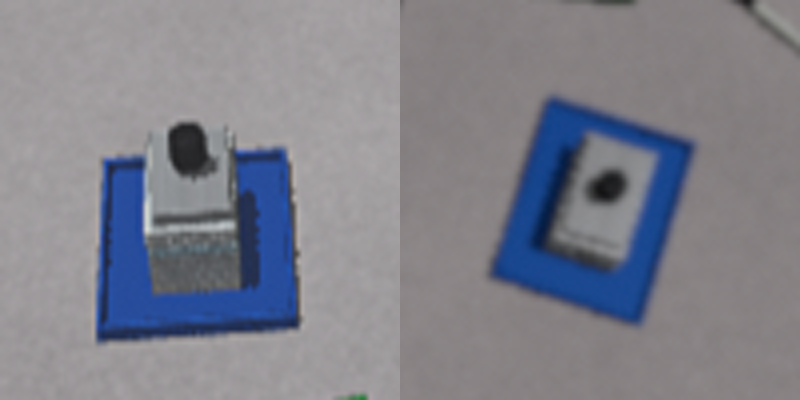

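View pics/f1_scene.png

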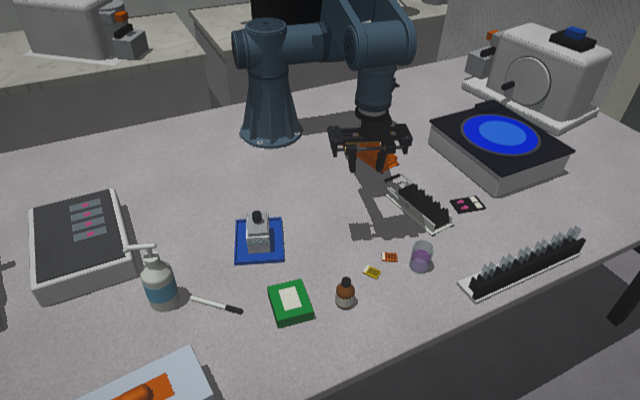

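```bash
python3 - <<'E'
from h import *
X,r=tri(np.array([256.6,216.6]),np.array([371.4,205.9]));print(X,r,TM.T@(X-TR))
a=cv2.imread("pics/f1_scene.png")[140:240,370:490];cv2.imwrite("pics/f2.png",cv2.resize(a,None,fx=5,fy=5,interpolation=2))
E
```

```text
[ 0.50680696 -0.23870453  0.0926244 ] 0.054121648773843845 [0.00391322 0.00126319 0.0926244 ]
```

View pics/f2.png

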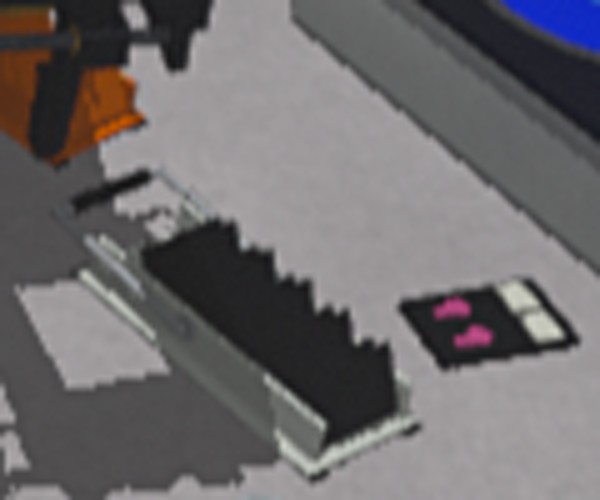

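The rack is empty, the bail is still folded (bar at crop (112,190)), and the weight sits level with its knob about 4 mm from the pile's centre. Everything is at rest and the arm is clear, so I'm handing in.

```bash
python3 -c "
from cell import env
print(env.sign_off())"
```

```text
the job is handed in; nothing more can be done
None
```

The job is handed in after 45 s of robot time. The cell reports no verdict, so the results below come from my own last checks.

- **Handle:** I folded the bail down to its stop, where it pressed back with about 19 N. The last picture shows it still down.
- **Mailers:** Three were present, in slots 1, 4 and 5; slots 2 and 3 were empty. Each was gripped by its side edges, slid out and laid on the pile, windows up. They touched down at tool heights of 38, 47 and 55 mm, with 8 to 12 N.
- **Weight:** It was lowered onto the stack by its knob with about 10 N of net pressing and looks level. The knob triangulates at about 4 mm from the tray centre and 93 mm above the bench.
- **Everything else:** In the last picture the bystanders and look-alikes look unmoved, by eye only, and the arm is clear of the work.

**Disagreements in the checks:**
- One rough camera estimate put the top mailer about 5 mm off the tray centre along its length. Tool readings put it within 1–2 mm. Both are inside the 15 mm limit.
- Some fast combined moves stopped short or overshot by 10 mm or more in passing. I re-measured and corrected before each contact.

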